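# Clear the brick-slip saw and reset it

### The arm

A 6-joint arm with a two-finger parallel gripper is mounted at the origin on the work surface. World frame = base frame: x ahead of the robot, y to its left, z up, the work surface at z = 0. Lengths are in m, angles in rad, forces in N, time in s.
With the tool pointing down it reaches from about 0.375 to 0.975 m from the base axis. Payload 3.8 kg.
Tool frame: the origin (TCP) lies on the centre line of the jaws, within the pads' length; the fingertips stand 14 mm ahead of it and the grasp point (between the pads) lies 5 mm behind it; x points along the fingers, y is the direction in which the jaws open and shut, and the axes are right-handed (so a half turn about x gives the same grasp; the last joint's range is limited). The gripper opens to 85 mm and grips with 20 to 120 N. Pads are 22 mm wide; open, the fingers measure 114 mm over their backs; the gripper's body (76 mm by 85 mm) begins 54 mm behind the grasp point. The pads swing forward as they close: fully open they stand 13 mm farther back than shut.
Start: joints at [-1.153, 0.264, 1.604, -0, 1.274, -0.037], TCP at [0.297, -0.606, 0.245] pointing down, gripper open.
Joint ranges: [-2.63, 2.63], [-0.94, 2.18], [0.31, 2.57], [-1.31, 4.45], [0, 2.66], [-2.55, 2.55]. Speed limits (rad/s): [2.57, 2.57, 3.14, 3.14, 3.14, 3.14].

### API

Orientations are given as a rotation vector (axis times angle).
In Python, from workcell import bot gives the robot as it stands.
- The arm moves only by the shell command python3 -m creep 'ROWS' [FORCE]. ROWS is JSON, a list of rows, each an object with "grip": the finger opening in cm, from 0 to 8.54; "dp": the shift along the tool's x, y, z in cm, a list of three; "rotation": the turn, a rotation vector about the tool's x, y, z in rad, a list of three. A call has 1 to 5 rows; each row is the pose to reach, as a shift and turn from the pose commanded when the call began, along the tool's axes at that moment; what a row does not reach only later rows make up. A row lasts 1/12 s, in which the tool goes at most 41.7 mm and 7.16 degrees, less where a joint would pass 70% of its speed; a pose out of reach is approached as far as the arm can. A call with a gripper value outside its range is refused whole. The fingers move at their own pace and stop on an object; FORCE is the grip in N (left out, the last holds). Time passes only in rows, so rows that repeat a pose let the fingers close. It gives the time, the measured TCP pose, the force and the opening at its end, in the units of the state.
- bot.read_state(): the state, without advancing time (a new reading comes with each control period).
- bot.read_camera(name): name is "scene" or "top" or "wrist"; returns (picture, depth): 480x640x3 uint8, red, green, blue; 480x640 float32, m along the optical axis (not along the pixel's ray), 0 where there is no reading.
- bot.get_calibration(name): a dict with "fx", "fy", "cx", "cy" (pixels), "rvec" (rotation vector, rad) and "tvec" (3), from world to camera coordinates, as OpenCV has them. Camera axes: x right, y down, z forward; pixel columns grow to the right and rows downward; lengths in m; the calibration is good to about 2 mm. A picture is of the moment at which its call begins: read the wrist's pose just before it. get_calibration takes no time and is no camera call; for the wrist camera it gives the pose at the moment of the call.
- bot.finish_job(): hands the job in, once; it reports no verdict.
The state is a dict: "time": time; "q": joint angles; "joint_vel": joint speeds; "joint_torque": joint torques, N m; "tool_pos": TCP position; "tcp_rot": TCP orientation; "wrist_force": force on the tool from outside, world axes, zero at the start; "torque": the same for the moment, N m; "width": opening from 0.0 (shut) to 1.0 (fully open).
Only numpy, scipy, OpenCV 4.12 (cv2) and the standard library are available. Lean on these libraries where they do the work, as an engineer would, in place of code of your own. Each camera call takes 0.05 s, during which the arm holds its last target.

### The job

Shut the slip saw down by pressing its red mushroom stop until it stays down, then take every cut brick slip off the steel outfeed tray and lay each one flat and balanced, its long side squarely across the raised wooden drying batten, without slips touching each other. With all of them up, zero the piece counter by pressing its small recessed button right down with the pin tool, hang the pin tool back in its stand, and finally turn the red mushroom clockwise until it pops up again. The stop must stay down until that last step; leave everything else on the bench where it is.

Things in the scene. Friction and masses are not known exactly. Their poses are not given: they have to be found in the camera images.
- stop_box: fixed yellow box 76 x 76 x 55 mm tall that carries the red mushroom stop, at the far middle beside the counter (which of the two is left varies). Origin: centre of its underside, z up
- stop_top (a point): centre of the top face of the red mushroom head, 100 mm above the bench when the stop is up, about 94 mm when latched. The head is round, 40 mm across and 20 mm high, on a thin stem; turn it by gripping it across its sides from above
- stop (a joint): how far the mushroom head is pressed (m): 0 up, 0.010 at its bottom stop. Pressing takes 1.5 to 4 N; it snaps past a latch at about 3 to 6 mm and then rests at about 0.006 when let go. It springs up to 0 once the head is turned clockwise far enough (somewhere between 0.3 and 0.65 rad; 0.8 or more is sure) and let go
- stop_knob (a joint): turn of the mushroom head (rad), clockwise seen from above is positive: 0 at rest, end stop at 1.0. A weak spring (under 0.03 N m) turns it back when let go after the stop has popped up
- counter: grey fixed piece counter 76 x 76 x 50 mm tall, with a display and one recessed button on top, beside the stop box. Origin: centre of its underside, z up. The button hole is 16 mm from the centre towards its own -x
- zero_top (a point): centre of the top of the counter's black zero button, 12 mm across, at the bottom of a round hole 15 mm wide: 4 mm below the counter's top face (46 mm above the bench) when not pressed. Too narrow for fingers
- zero_button (a joint): travel of the zero button (m): 0 out, 0.004 fully in (straight down); springs back; about 2.5 N presses it fully
- stand: fixed wooden stand 56 x 56 x 50 mm tall with one vertical round hole 16 mm wide through its middle, nearest the robot in the middle. Origin: centre of its underside, z up
- stand_hole (a point): centre of the mouth of the stand's hole, on its top face, 50 mm above the bench
- pin: pin tool hanging upright in the stand: a steel point 5 mm across and 16 mm long, widening to an 11 mm shank; a flange 26 mm across from 46 to 50 mm above the tip, which rests on the stand's top; above it a round wooden handle 16 mm across, from 50 to 110 mm above the tip. Origin: the tip, z up along the handle; hanging, the tip is 4 mm above the bench. 60 g
- tray: steel outfeed tray 240 x 240 mm, floor 16 mm above the bench, 12 mm high lips on three sides, at the robot's left or right (varies). Origin: centre of its underside
- batten: wooden drying batten across the bench from the tray: a bar 30 mm wide (its x) and 340 mm long (its y), top 45 mm above the bench, 25 mm thick, on two feet 80 mm wide and 20 mm high under it 120 mm either side of its middle. Origin: under its centre at bench height, z up
- slip0: cut brick slip, a fired-clay bar 68 (its x) x 46 (its y) x 25 mm (its z), about 0.15 kg, at first lying flat on the tray; three or four slips are present, the others are absent. Origin: the middle of the bar, 12.5 mm above what it lies on. All slips are alike; either broad face may be up
- slip1: cut brick slip, a fired-clay bar 68 (its x) x 46 (its y) x 25 mm (its z), about 0.15 kg, at first lying flat on the tray; three or four slips are present, the others are absent. Origin: the middle of the bar, 12.5 mm above what it lies on. All slips are alike; either broad face may be up
- slip2: cut brick slip, a fired-clay bar 68 (its x) x 46 (its y) x 25 mm (its z), about 0.15 kg, at first lying flat on the tray; three or four slips are present, the others are absent. Origin: the middle of the bar, 12.5 mm above what it lies on. All slips are alike; either broad face may be up
- slip3: cut brick slip, a fired-clay bar 68 (its x) x 46 (its y) x 25 mm (its z), about 0.15 kg, at first lying flat on the tray; three or four slips are present, the others are absent. Origin: the middle of the bar, 12.5 mm above what it lies on. All slips are alike; either broad face may be up
- lump_hammer: lump hammer with an orange handle, about 240 mm long, lying at the far right; leave it alone
- bolster: bolster chisel, about 210 mm long, lying at the far middle; leave it alone
- half_brick: buff half brick 102 x 100 x 65 mm at the far left; leave it alone
- tape: black tape measure 50 x 50 x 32 mm tall, between the stand and the two boxes; leave it alone
- line_block: small wooden line block 90 x 30 x 48 mm tall, at the far left beside the boxes; leave it alone
- spray: white bottle, 60 mm across and 170 mm tall, at the left; leave it alone
- mortar_core: pale mortar cylinder, 64 mm across and 55 mm tall, at the right; leave it alone
Mind the look-alikes: they are no part of the job. Of the things that look like the pin, take the one that is farthest to the robot's right at the start.

How it is judged:
By the outcome, as a careful person would: the job done as asked, in the order asked, and still so for the second after the job is handed in, with the robot touching nothing.
Of slip0, slip1, slip2, slip3 only 3 to 4 are there at a start; the rules pass over those that are not, and their reading is None.
At some moment in a run one of slip0, slip1, slip2, slip3 may be knocked a few centimetres aside while the robot is not near it.
It also fails if it takes over 210 s, if anything falls off the work surface, if the arm or the gripper's body presses on something with over 40 N, if the wrist force passes 120 N, or if a joint passes its speed limit or range.

## Working session

There is one attempt and no reset: what is moved stays moved. The work goes in short steps, Python scripts to look and compute and a shell command to move; the robot and the scene stay as the last step left them, time stands still between calls to the robot, and variables do not carry over. Pictures are saved under pics/ and viewed, and the job is handed in when it is done.

```bash
ls; mkdir -p pics; python3 - <<'E'
from workcell import bot
import cv2,numpy as np
s=bot.read_state();print({k:np.round(v,3) for k,v in s.items()})
for n in ['top','scene']:
    im,d=bot.read_camera(n);np.savez(f'{n}0.npz',im=im,d=d);cv2.imwrite(f'pics/{n}0.png',im[:,:,::-1]);print(n,bot.get_calibration(n))
E
```

```text
pics
{'time': np.float64(0.0), 'q': array([-1.153,  0.265,  1.605, -0.   ,  1.274, -0.037]), 'joint_vel': array([-0.002,  0.   , -0.001, -0.002, -0.001, -0.001]), 'joint_torque': array([-3.0000e-03, -5.1512e+01, -3.6731e+01,  0.0000e+00,  1.3000e-02,
        0.0000e+00]), 'tool_pos': array([ 0.296, -0.606,  0.244]), 'tcp_rot': array([ 1.969,  0.458, -1.97 ]), 'wrist_force': array([0.395, 0.548, 0.69 ]), 'torque': array([-0.014,  0.004, -0.041]), 'width': np.float64(1.001)}
top {'fx': 474.78773672488944, 'fy': 474.78773672488944, 'cx': 321.56216901923045, 'cy': 243.83958523114165, 'rvec': array([ 2.16286048, -2.1968026 ,  0.05153789]), 'tvec': array([6.92081294e-04, 5.76294872e-01, 1.30373789e+00])}
scene {'fx': 597.9650857145889, 'fy': 597.9650857145889, 'cx': 314.4653745562, 'cy': 240.66585133794314, 'rvec': array([ 1.29665625,  2.16968821, -0.97711489]), 'tvec': array([ 0.29374933, -0.27390828,  1.68716951])}
```

View pics/top0.png

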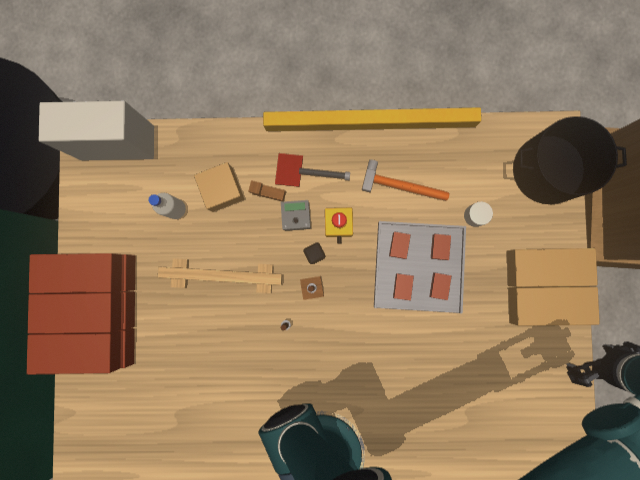

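View pics/scene0.png

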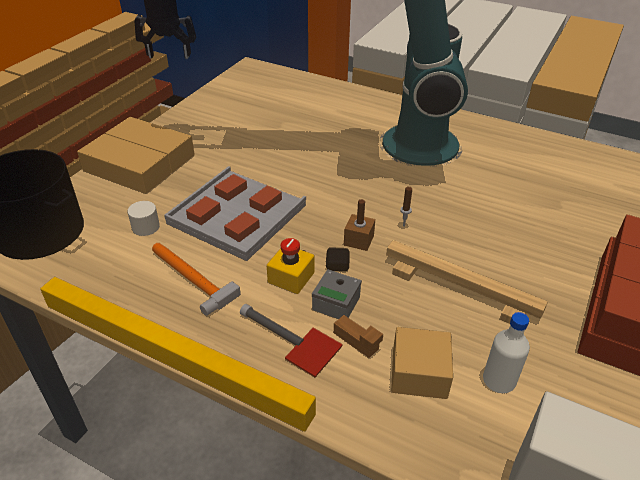

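The top view shows:
- **Tray** centre at about (420,267), with four slips at (400,245), (441,247), (403,286) and (440,286).
- **Stop** at (339,221), counter at (295,215) and batten from (160,272) to (282,279).
- **Pin-like things:** (312,288), hanging in the stand, and (287,325), standing loose. The one at (312,288) is farthest to the robot's right and hangs in the stand, so it fits. I'll check it in a crop.

```bash
cat > h.py <<'E'
from workcell import bot
import cv2,numpy as np
from scipy.spatial.transform import Rotation as R
def world(n,d,cal=None):
    c=cal or bot.get_calibration(n)
    v,u=np.mgrid[0:480,0:640]
    P=np.stack([(u-c['cx'])/c['fx']*d,(v-c['cy'])/c['fy']*d,d],-1)
    M=R.from_rotvec(c['rvec']).as_matrix()
    return (P-c['tvec'])@M
def proj(c,p):
    return cv2.projectPoints(np.array([p],float),np.array(c['rvec']),np.array(c['tvec']),np.array([[c['fx'],0,c['cx']],[0,c['fy'],c['cy']],[0,0,1]]),None)[0].ravel()
def rect(W,m):
    p=W[m][:,:2]
    (c,s,a)=cv2.minAreaRect((p*1000).astype(np.float32)); return np.round(c,1),np.round(s,1),round(a,1),np.round(np.median(W[m][:,2]),4),m.sum()
def comps(W,m,amin=30):
    n,l,st,ce=cv2.connectedComponentsWithStats(m.astype(np.uint8))
    for i in range(1,n):
        if st[i,4]>=amin: print(np.round(ce[i]),*rect(W,l==i))
E
python3 - <<'E'
from h import *
z=np.load('top0.npz');im,d=z['im'].astype(int),z['d'];W=world('top',d)
c=bot.get_calibration('top');print('bench z',np.median(W[300:320,200:260,2]),np.median(W[340:350,450:500,2]))
Z=W[:,:,2]
u=np.mgrid[0:480,0:640][1];v=np.mgrid[0:480,0:640][0]
def box(a,b,e,f):return (u>a)&(u<b)&(v>e)&(v<f)
print('slips');comps(W,(im[:,:,0]>im[:,:,2]+60)&box(378,462,225,310)&(Z>.03))
print('tray');comps(W,(Z>.008)&box(365,475,212,322))
print('batten');comps(W,(Z>.037)&(Z<.053)&box(150,295,255,300))
print('stop/counter boxes');comps(W,(Z>.04)&(Z<.062)&box(275,360,195,245))
print('stop head');comps(W,(Z>.085)&(Z<.11)&box(320,360,195,245))
print('stand');comps(W,(Z>.04)&(Z<.058)&box(298,330,270,305))
print('pin top');comps(W,(Z>.09)&box(270,335,270,335),3)
print('all >.2');comps(W,(Z>.07)&box(130,520,130,340),8)
im=z['im'][:,:,::-1]
a=cv2.resize(im[180:345,270:370],None,fx=4,fy=3.6,interpolation=cv2.INTER_CUBIC)
s=np.load('scene0.npz')['im'][:,:,::-1]
b=cv2.resize(s[180:320,250:430],(400,594*1),interpolation=cv2.INTER_CUBIC)
cv2.imwrite('pics/crop1.png',np.hstack([a[:594],b]))
E
```

```text
bench z -0.0009105030831631112 -0.0003381965445894508
slips
[400. 245.] [ 551.  -137.9] [ 75.7 234.1] 11.6 0.0406 408
[441. 246.] [ 545.9 -194.7] [ 72.3 338.3] 6.7 0.0406 409
[441. 286.] [ 480.1 -193.8] [324.4  66.4] 79.7 0.0406 411
[403. 287.] [ 466.1 -140.7] [224.   66.2] 82.9 0.0405 407
tray
[470. 218.] [ 638.1 -418.5] [40.  15.1] 19.7 0.0406 109
[420. 266.] [ 514.7 -216.3] [366.  240.1] 85.6 0.0173 7687
batten
[219. 275.] [493.5 272.6] [340.  30.] 85.7 0.0439 1340
stop/counter boxes
[295. 214.] [657.4  63.1] [76.4 76.5] 1.7 0.0488 771
[338. 222.] [635.9 -56. ] [73.8 77.7] 89.1 0.0539 600
stop head
[339. 219.] [635.9 -56.5] [36.9 37.5] 89.1 0.0981 179
stand
[311. 287.] [456.9  20.6] [56.  55.9] 8.5 0.0493 397
pin top
[311. 288.] [458.1  20.2] [12.9 12.9] 88.1 0.1125 30
[283. 326.] [424.2  35.5] [ 14.5 186.7] 49.3 0.109 35
all >.2
[137. 141.] [853.  475.8] [29.7 67.4] 59.4 0.1058 306
[519. 154.] [ 790.9 -517.2] [ 2.3 17.3] 86.9 0.1361 8
[163. 203.] [580.5 205.7] [502.9  59.2] 62.5 0.1169 527
[339. 219.] [572.1 -53.3] [ 37.1 165.5] 87.3 0.0981 182
[311. 288.] [458.1  20.2] [12.9 12.9] 88.1 0.1125 30
[284. 326.] [424.2  35.5] [ 14.8 186.7] 49.4 0.1081 41
```

View pics/crop1.png

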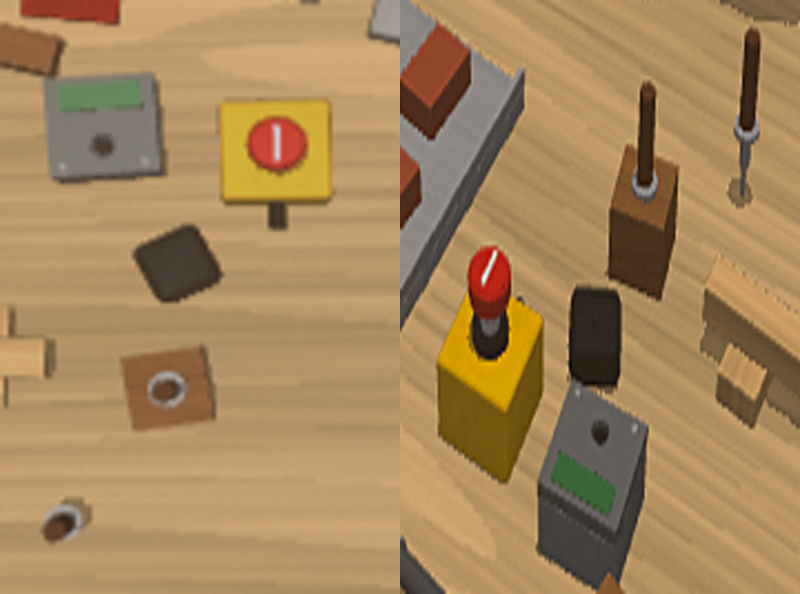

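```bash
cat >> h.py <<'E'
def to(x,y,z,yaw=None,s=None):
    """dp cm / rotation from measured pose to TCP x,y,z pointing down, tool y axis at world yaw (mod pi)"""
    s=s or bot.read_state(); M=R.from_rotvec(s['tcp_rot']).as_matrix()
    dp=M.T@(np.array([x,y,z])-s['tool_pos'])*100
    cur=np.arctan2(M[1,1],M[0,1])
    if yaw is None: yaw=cur
    yaw=cur+(yaw-cur+np.pi/2)%np.pi-np.pi/2
    ty=np.array([np.cos(yaw),np.sin(yaw),0]);tx=np.array([0,0,-1.]);T=np.stack([tx,ty,np.cross(tx,ty)],1)
    rv=(R.from_matrix(M).inv()*R.from_matrix(T)).as_rotvec()
    n=max(np.linalg.norm(dp)/4.17,np.degrees(np.linalg.norm(rv))/7.16)
    print('dp',np.round(dp,2),'rot',np.round(rv,3),'rows',round(n,1),'half',np.round(dp/2,2),'curyaw',round(cur,3))
def st():
    s=bot.read_state();M=R.from_rotvec(s['tcp_rot']).as_matrix()
    print('t',round(s['time'],2),'pos',np.round(s['tool_pos'],4),'F',np.round(s['wrist_force'],2),'w',round(s['width'],3),'q6',round(s['q'][5],3),'yaw',round(np.arctan2(M[1,1],M[0,1]),3),'down',np.round(M[:,0],3))
def slips(n='top',verbose=1):
    im,d=bot.read_camera(n);W=world(n,d);im=im.astype(int)
    m=(im[:,:,0]>im[:,:,2]+60)&(im[:,:,0]>im[:,:,1]*1.6)&(W[:,:,0]>.3)&(W[:,:,0]<.75)&(W[:,:,1]<.5)&(W[:,:,1]>-.6)&(W[:,:,2]>.015)&(W[:,:,2]<.09)
    k,l,stt,ce=cv2.connectedComponentsWithStats(m.astype(np.uint8));o=[]
    for i in range(1,k):
        if stt[i,4]<100: continue
        q=l==i;zt=np.median(W[q][:,2]);q&=abs(W[:,:,2]-zt)<.006
        print(np.round(ce[i]),*rect(W,q),'med',np.round(W[q].mean(0)*1000,1))
    return im,d,W
E
python3 - <<'E'
from h import *
st(); slips(); to(.636,-.056,.2,0); to(.636,-.056,.2,np.pi/2)
z=np.load('top0.npz');d=z['d'];W=world('top',d)
print(W[200:222,150:190:6][::6].round(3).tolist())
print('spray',W[212:217,176:184].reshape(-1,3).mean(0))
E
```

```text
t 0.1 pos [ 0.2962 -0.6058  0.2441] F [-0.34 -0.25  0.34] w 0.998 q6 -0.037 yaw -1.116 down [-0.001  0.002 -1.   ]
[417. 189.] [ 730.7 -264.1] [203.1  23.8] 75.4 0.0231 449 med [ 726.4 -276.1   23.1]
[400. 245.] [ 568.6 -222.2] [44.5 65.4] 78.6 0.0403 373 med [ 568.1 -222.1   40.4]
[441. 247.] [ 561.7 -334.5] [44.9 64.4] 83.8 0.0405 379 med [ 561.8 -334.3   40.6]
[403. 287.] [ 454.8 -228.5] [43.9 65.3] 81.9 0.0405 385 med [ 454.8 -228.6   40.5]
[441. 286.] [ 454.5 -329.7] [44.6 64.6] 79.3 0.0406 385 med [ 454.5 -329.8   40.7]
dp [  4.49 -34.47 -54.67] rot [-1.116e+00 -1.000e-03  2.000e-03] rows 15.5 half [  2.25 -17.23 -27.34] curyaw -1.116
dp [  4.49 -34.47 -54.67] rot [0.455 0.    0.002] rows 15.5 half [  2.25 -17.23 -27.34] curyaw -1.116
[[[0.683, 0.416, 0.169], [0.683, 0.401, 0.17], [0.688, 0.397, 0.138], [0.691, 0.389, 0.118], [0.694, 0.38, 0.097], [0.704, 0.384, 0.033], [0.71, 0.38, -0.008]], [[0.694, 0.482, -0.002], [0.674, 0.416, 0.129], [0.674, 0.401, 0.128], [0.675, 0.389, 0.118], [0.678, 0.379, 0.099], [0.684, 0.377, 0.054], [0.693, 0.38, -0.007]], [[0.676, 0.48, 0.0], [0.663, 0.428, 0.096], [0.661, 0.407, 0.109], [0.662, 0.395, 0.099], [0.665, 0.386, 0.077], [0.67, 0.384, 0.034], [0.674, 0.377, 0.002]], [[0.66, 0.483, -0.006], [0.659, 0.463, -0.001], [0.659, 0.447, -0.001], [0.658, 0.428, 0.001], [0.657, 0.408, 0.012], [0.658, 0.395, -0.0], [0.658, 0.379, -0.005]]]
spray [0.66564678 0.38726502 0.02684641]
```

Each slip reads about 65 x 45 mm with its top at 40.5 mm, as it should, and stop, counter, stand and batten also match their given sizes. I'm moving to the stop with the fingers shut.

```bash
R='';python3 -m creep '[{"grip":0,"dp":[4.5,-34.5,-54.7],"rotation":[0.455,0,0]},{"grip":0,"dp":[4.5,-34.5,-54.7],"rotation":[0.455,0,0]},{"grip":0,"dp":[4.5,-34.5,-54.7],"rotation":[0.455,0,0]},{"grip":0,"dp":[4.5,-34.5,-54.7],"rotation":[0.455,0,0]},{"grip":0,"dp":[4.5,-34.5,-54.7],"rotation":[0.455,0,0]}]' 40
python3 -c "
from h import *
st();to(.636,-.056,.16,np.pi/2)"
```

```text
time: 0.57
tool_pos: [0.4059, -0.428, 0.2303]
tcp_rot: [-2.219, 0.005, 2.219]
wrist_force: [1.4, -0.9, -0.2]
width: 0.299
t 0.57 pos [ 0.4059 -0.428   0.2303] F [ 1.37 -0.92 -0.19] w 0.299 q6 0.721 yaw -1.575 down [-0.     0.001 -1.   ]
dp [  7.04 -37.31 -22.84] rot [-0.005  0.     0.   ] rows 10.6 half [  3.52 -18.65 -11.42] curyaw -1.575
```

```bash
python3 -m creep '[{"grip":0,"dp":[7,-37.3,-22.8],"rotation":[0,0,0]},{"grip":0,"dp":[7,-37.3,-22.8],"rotation":[0,0,0]},{"grip":0,"dp":[7,-37.3,-22.8],"rotation":[0,0,0]},{"grip":0,"dp":[7,-37.3,-22.8],"rotation":[0,0,0]},{"grip":0,"dp":[7,-37.3,-22.8],"rotation":[0,0,0]}]'
python3 -c "
from h import *
st();to(.636,-.056,.16,np.pi/2)"
```

```text
time: 0.98
tool_pos: [0.5134, -0.2524, 0.1975]
tcp_rot: [-2.221, 0.0, 2.221]
wrist_force: [0.6, -0.3, -0.3]
width: -0.001
t 0.98 pos [ 0.5134 -0.2524  0.1975] F [ 0.56 -0.34 -0.31] w -0.001 q6 1.071 yaw -1.571 down [-0. -0. -1.]
dp [  3.75 -19.64 -12.26] rot [-0.  0. -0.] rows 5.6 half [ 1.87 -9.82 -6.13] curyaw -1.571
```

```bash
python3 -m creep '[{"grip":0,"dp":[2,-19.6,-12.3],"rotation":[0,0,0]},{"grip":0,"dp":[2,-19.6,-12.3],"rotation":[0,0,0]},{"grip":0,"dp":[2,-19.6,-12.3],"rotation":[0,0,0]},{"grip":0,"dp":[2,-19.6,-12.3],"rotation":[0,0,0]},{"grip":0,"dp":[2,-19.6,-12.3],"rotation":[0,0,0]}]'
python3 -m creep '[{"grip":0,"dp":[0,-1.1,-0.7],"rotation":[0,0,0]},{"grip":0,"dp":[0,-1.1,-0.7],"rotation":[0,0,0]}]'
python3 - <<'E'
from h import *
st();to(.636,-.056,.13,np.pi/2)
for n in ['wrist','top']:
    im,d=bot.read_camera(n);cv2.imwrite(f'pics/{n}1.png',im[:,:,::-1])
    W=world(n,d)
    if n=='top': 
        u,v=np.meshgrid(range(640),range(480))
E
```

```text
time: 1.4
tool_pos: [0.6238, -0.0765, 0.1795]
tcp_rot: [2.221, -0.0, -2.222]
wrist_force: [0.6, -0.3, 0.6]
width: -0.0
time: 1.57
tool_pos: [0.6314, -0.0641, 0.1792]
tcp_rot: [2.219, 0.006, -2.22]
wrist_force: [-0.3, -0.2, 0.4]
width: -0.002
t 1.57 pos [ 0.6314 -0.0641  0.1792] F [-0.28 -0.22  0.43] w -0.002 q6 1.425 yaw -1.567 down [-0.001  0.001 -1.   ]
dp [ 4.92 -0.81 -0.47] rot [0.004 0.001 0.001] rows 1.2 half [ 2.46 -0.4  -0.23] curyaw -1.567
```

View pics/wrist1.png

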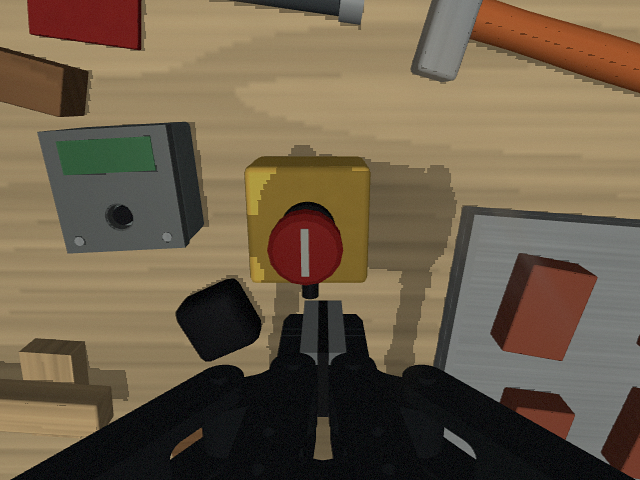

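The wrist view shows the red head at (305,246), the button hole at (119,216) and the shut fingertips at (322,340). I'll measure the head and hole from here as well.

```bash
python3 - <<'E'
from h import *
c=bot.get_calibration('wrist');im,d=bot.read_camera('wrist');st()
W=world('wrist',d,c);im=im.astype(int)
m=(im[:,:,0]>150)&(im[:,:,1]<70)&(W[:,:,2]>.08)&(W[:,:,2]<.12); print('head',rect(W,m))
m=(im[:,:,0]>150)&(im[:,:,1]>110)&(im[:,:,2]<80)&(W[:,:,2]>.05)&(W[:,:,2]<.06); print('box',rect(W,m))
u,v=np.meshgrid(range(640),range(480))
m=(W[:,:,2]>.044)&(W[:,:,2]<.054)&(u<215)&(v>110)&(v<260); print('counter',rect(W,m))
m=(W[:,:,2]<.049)&(u>100)&(u<140)&(v>195)&(v<235)&(im.sum(2)<150); print('hole',rect(W,m),W[m].mean(0), W[216,119])
to(.636,-.056,.13,np.pi/2)
E
```

```text
t 1.72 pos [ 0.6296 -0.0683  0.1796] F [-0.34  0.04  0.41] w -0.001 q6 1.424 yaw -1.571 down [-0.001 -0.001 -1.   ]
head (array([0., 0.]), array([0., 0.]), 0.0, np.float64(nan), np.int64(0))
box (array([636.8, -55. ]), array([74.4, 73.4]), 0.5, np.float64(0.0545), np.int64(1481))
counter (array([658.4,  63.5]), array([76.2, 77.9]), 3.2, np.float64(0.0497), np.int64(15576))
hole (array([642.2,  63.9]), array([14.9, 15.8]), 75.3, np.float64(0.0456), np.int64(464)) [0.6416715  0.06447028 0.04538488] [0.64092295 0.0605935  0.04636821]
dp [ 4.96 -1.23 -0.64] rot [-0.     0.001 -0.001] rows 1.2 half [ 2.48 -0.61 -0.32] curyaw -1.571
  return _methods._mean(a, axis=axis, dtype=dtype,
  ret = ret.dtype.type(ret / rcount)
```

```bash
python3 -m creep '[{"grip":0,"dp":[2.5,-1.2,-0.7],"rotation":[0,0,0]},{"grip":0,"dp":[5,-1.2,-0.7],"rotation":[0,0,0]},{"grip":0,"dp":[5,-1.2,-0.7],"rotation":[0,0,0]},{"grip":0,"dp":[5,-1.2,-0.7],"rotation":[0,0,0]}]'
python3 - <<'E'
from h import *
c=bot.get_calibration('wrist');im,d=bot.read_camera('wrist');st()
cv2.imwrite('pics/w2.png',im[:,:,::-1])
E
```

```text
time: 2.05
tool_pos: [0.6349, -0.057, 0.1283]
tcp_rot: [-2.215, 0.002, 2.226]
wrist_force: [0.4, 0.2, 0.3]
width: 0.001
t 2.1 pos [ 0.6364 -0.057   0.1301] F [ 0.31  0.32 -0.07] w 0.002 q6 1.445 yaw -1.573 down [-0.001 -0.    -1.   ]
```

View pics/w2.png

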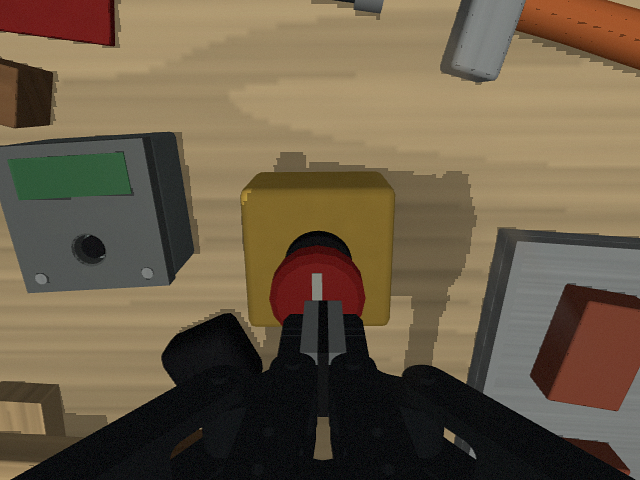

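The fingers, at (322,330), are right over the head. Pressing down in small steps now.

```bash
python3 -m creep '[{"grip":0,"dp":[1.2,0,0],"rotation":[0,0,0]},{"grip":0,"dp":[1.6,0,0],"rotation":[0,0,0]},{"grip":0,"dp":[1.9,0,0],"rotation":[0,0,0]},{"grip":0,"dp":[2.1,0,0],"rotation":[0,0,0]},{"grip":0,"dp":[2.3,0,0],"rotation":[0,0,0]}]'
```

```text
time: 2.52
tool_pos: [0.6376, -0.0556, 0.1073]
tcp_rot: [-2.222, 0.0, 2.22]
wrist_force: [0.1, -0.4, 1.5]
width: -0.002
```

```bash
python3 -m creep '[{"grip":0,"dp":[0.2,0,0],"rotation":[0,0,0]},{"grip":0,"dp":[0.3,0,0],"rotation":[0,0,0]},{"grip":0,"dp":[0.4,0,0],"rotation":[0,0,0]}]'
```

```text
time: 2.77
tool_pos: [0.6378, -0.0556, 0.1037]
tcp_rot: [2.222, -0.0, -2.22]
wrist_force: [-2.6, -1.1, 8.9]
width: -0.001
```

8.9 N means it reached the bottom stop. I'm retreating and moving to the first slip, and will check the head height on the way.

```bash
python3 -m creep '[{"grip":0,"dp":[-4,0,0],"rotation":[0,0,0]},{"grip":3,"dp":[-7,0,0],"rotation":[0,0,0]},{"grip":6.8,"dp":[-7,4,2],"rotation":[0,0,0]},{"grip":6.8,"dp":[-7,8,3],"rotation":[0,0,0]},{"grip":6.8,"dp":[-7,12,5],"rotation":[0,0,0]}]'
python3 - <<'E'
from h import *
c=bot.get_calibration('wrist');im,d=bot.read_camera('wrist');st()
cv2.imwrite('pics/w3.png',im[:,:,::-1]);W=world('wrist',d,c)
for n in ['scene','wrist']:
    if n=='scene': im,d=bot.read_camera(n);W=world(n,d)
    im=im.astype(int)
    m=(im[:,:,0]>110)&(im[:,:,1]<im[:,:,0]*.35)&(abs(W[:,:,0]-.636)<.04)&(abs(W[:,:,1]+.056)<.04)&(W[:,:,2]>.06)
    print(n,m.sum(), np.percentile(W[m][:,2],[50,90,98]) if m.sum() else '')
slips()
E
```

```text
time: 3.18
tool_pos: [0.5906, -0.1712, 0.1741]
tcp_rot: [2.223, 0.002, -2.217]
wrist_force: [0.9, -0.7, -0.3]
width: 0.568
t 3.23 pos [ 0.5862 -0.1781  0.1733] F [-3.12 -4.22 -0.27] w 0.652 q6 1.243 yaw -1.572 down [-0.002 -0.005 -1.   ]
scene 175 [0.09285462 0.09530611 0.09699838]
wrist 175 [0.09285462 0.09530611 0.09699838]
[417. 189.] [ 731.4 -262.8] [207.1  23.3] 74.5 0.0234 445 med [ 726.2 -277.6   23.3]
[445. 249.] [ 560.3 -342.6] [28.5 63.8] 83.9 0.0404 164 med [ 554.9 -345.6   40.4]
[399. 252.] [ 555.4 -219.7] [45.4 37.5] 81.6 0.0403 160 med [ 550.3 -220.7   40.3]
[441. 286.] [ 454.6 -330.2] [44.9 64.7] 79.5 0.0406 367 med [ 455.  -330.7   40.5]
[404. 285.] [ 457.9 -229.7] [44.2 57.6] 82.3 0.0407 310 med [ 459.6 -230.4   40.7]
```

```bash
python3 - <<'E'
from h import *
z=np.load('scene0.npz');im=z['im'].astype(int);W=world('scene',z['d'])
m=(im[:,:,0]>110)&(im[:,:,1]<im[:,:,0]*.35)&(abs(W[:,:,0]-.636)<.04)&(abs(W[:,:,1]+.056)<.04)&(W[:,:,2]>.06)
print(m.sum(), np.percentile(W[m][:,2],[50,90,98]))
to(.568,-.222,.11,1.372)
E
```

```text
165 [0.09870185 0.10039662 0.10180656]
dp [6.27 4.93 2.  ] rot [0.194 0.001 0.   ] rows 2.0 half [3.14 2.47 1.  ] curyaw -1.575
```

Compared with the start, the head has dropped 5.5 mm, so it is latched. Next is slip A at (0.568,-0.222).

```bash
python3 -m creep '[{"grip":6.8,"dp":[3,2.5,1],"rotation":[0.1,0,0]},{"grip":6.8,"dp":[6.3,4.9,2],"rotation":[0.194,0,0]},{"grip":6.8,"dp":[7,4.9,2],"rotation":[0.194,0,0]},{"grip":6.8,"dp":[7,4.9,2],"rotation":[0.194,0,0]}]'
python3 - <<'E'
from h import *
c=bot.get_calibration('wrist');im,d=bot.read_camera('wrist');st()
cv2.imwrite('pics/w4.png',im[:,:,::-1])
to(.568,-.222,.036,1.372)
E
```

```text
time: 3.67
tool_pos: [0.5667, -0.2181, 0.0988]
tcp_rot: [-2.11, 0.203, 2.126]
wrist_force: [-0.0, -0.0, -0.4]
width: 0.798
t 3.72 pos [ 0.5686 -0.2181  0.101 ] F [ 0.22 -0.09 -0.23] w 0.801 q6 1.356 yaw -1.764 down [-0.004  0.002 -1.   ]
dp [ 6.5   0.4  -0.04] rot [0.005 0.004 0.002] rows 1.6 half [ 3.25  0.2  -0.02] curyaw -1.764
```

View pics/w4.png

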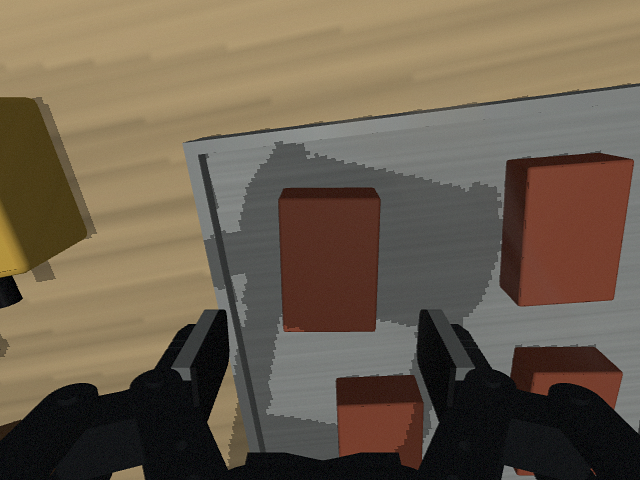

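The slip, at (330,260), lies square between the pads. Lower and grip.

```bash
python3 -m creep '[{"grip":6.8,"dp":[3.3,0.4,0],"rotation":[0,0,0]},{"grip":6.8,"dp":[6.5,0.4,0],"rotation":[0,0,0]},{"grip":6.8,"dp":[6.6,0.4,0],"rotation":[0,0,0]},{"grip":4.2,"dp":[6.6,0.4,0],"rotation":[0,0,0]},{"grip":4,"dp":[6.6,0.4,0],"rotation":[0,0,0]}]' 50
python3 -m creep '[{"grip":4,"dp":[0,0,0],"rotation":[0,0,0]},{"grip":4,"dp":[0,0,0],"rotation":[0,0,0]},{"grip":4,"dp":[0,0,0],"rotation":[0,0,0]}]' 50
python3 - <<'E'
from h import *
st()
im,d=bot.read_camera('wrist');cv2.imwrite('pics/w5.png',im[:,:,::-1])
E
```

```text
time: 4.13
tool_pos: [0.5707, -0.2229, 0.0391]
tcp_rot: [-2.123, 0.205, 2.118]
wrist_force: [-6.2, 1.3, 19.9]
width: 0.528
time: 4.38
tool_pos: [0.5706, -0.2238, 0.0392]
tcp_rot: [-2.124, 0.207, 2.116]
wrist_force: [0.9, 0.9, 3.5]
width: 0.528
t 4.38 pos [ 0.5706 -0.2238  0.0392] F [0.89 0.94 3.5 ] w 0.528 q6 1.35 yaw -1.765 down [ 0.004 -0.001 -1.   ]
```

View pics/w5.png

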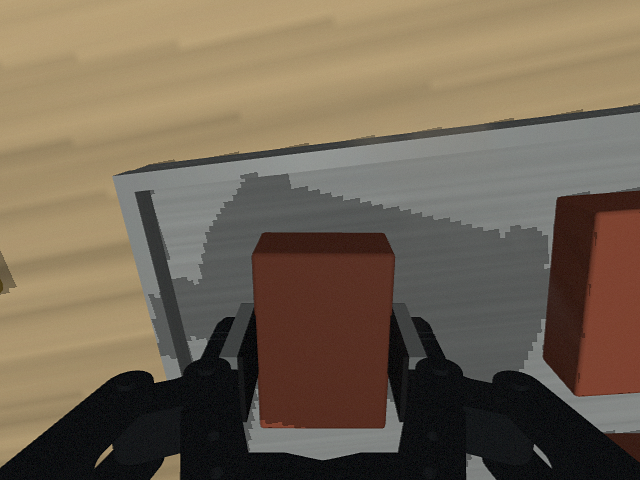

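Gripped, with an opening of 0.528 (45 mm). Lift and carry it to the batten.

```bash
python3 -m creep '[{"grip":4,"dp":[-3,0,0],"rotation":[0,0,0]},{"grip":4,"dp":[-7,0,0],"rotation":[0,0,0]},{"grip":4,"dp":[-11,0,0],"rotation":[0,0,0]},{"grip":4,"dp":[-13,-2,0],"rotation":[0,0,0]},{"grip":4,"dp":[-13,-5,0],"rotation":[0,0,0]}]' 50
python3 - <<'E'
from h import *
st();to(.503,.398,.17,1.496)
E
```

```text
time: 4.85
tool_pos: [0.5827, -0.1777, 0.175]
tcp_rot: [-2.133, 0.215, 2.106]
wrist_force: [2.0, 0.9, -2.0]
width: 0.524
t 4.85 pos [ 0.5827 -0.1777  0.175 ] F [ 2.02  0.94 -1.97] w 0.524 q6 1.433 yaw -1.768 down [ 0.012 -0.006 -1.   ]
dp [  0.09 -54.89  19.12] rot [-0.123 -0.013 -0.004] rows 13.9 half [  0.04 -27.44   9.56] curyaw -1.768
```

```bash
python3 -m creep '[{"grip":4,"dp":[0,-54.9,19.1],"rotation":[-0.12,0,0]},{"grip":4,"dp":[0,-54.9,19.1],"rotation":[-0.12,0,0]},{"grip":4,"dp":[0,-54.9,19.1],"rotation":[-0.12,0,0]},{"grip":4,"dp":[0,-54.9,19.1],"rotation":[-0.12,0,0]},{"grip":4,"dp":[0,-54.9,19.1],"rotation":[-0.12,0,0]}]' 
python3 - <<'E'
from h import *
st();to(.503,.398,.17,1.496)
E
```

```text
time: 5.27
tool_pos: [0.5486, 0.0334, 0.1674]
tcp_rot: [-2.184, 0.082, 2.182]
wrist_force: [1.7, -0.1, -1.8]
width: 0.525
t 5.27 pos [0.5486 0.0334 0.1674] F [ 1.71 -0.14 -1.77] w 0.525 q6 1.661 yaw -1.646 down [ 0.001  0.    -1.   ]
dp [ -0.26 -36.01   7.28] rot [-0.    -0.001  0.   ] rows 8.8 half [ -0.13 -18.01   3.64] curyaw -1.646
```

```bash
python3 -m creep '[{"grip":4,"dp":[0,-36,7.3],"rotation":[0,0,0]},{"grip":4,"dp":[0,-36,7.3],"rotation":[0,0,0]},{"grip":4,"dp":[0,-36,7.3],"rotation":[0,0,0]},{"grip":4,"dp":[0,-36,7.3],"rotation":[0,0,0]},{"grip":4,"dp":[0,-36,7.3],"rotation":[0,0,0]}]' 
python3 -m creep '[{"grip":4,"dp":[0,-15.3,3],"rotation":[0,0,0]},{"grip":4,"dp":[0,-15.3,3],"rotation":[0,0,0]},{"grip":4,"dp":[1,-15.3,3],"rotation":[0,0,0]},{"grip":4,"dp":[3,-15.3,3],"rotation":[0,0,0]},{"grip":4,"dp":[5,-15.3,3],"rotation":[0,0,0]}]' 
python3 - <<'E'
from h import *
c=bot.get_calibration('wrist');im,d=bot.read_camera('wrist');cv2.imwrite('pics/w6.png',im[:,:,::-1])
st();to(.503,.398,.07,1.496)
W=world('wrist',d,c);im=im.astype(int);u,v=np.meshgrid(range(640),range(480))
m=(im[:,:,0]>im[:,:,2]+40)&(im[:,:,0]>im[:,:,1]*1.6)&(W[:,:,2]>.1)&(W[:,:,2]<.2)
print('slip',rect(W,m),W[m].mean(0))
E
```

```text
time: 5.68
tool_pos: [0.5225, 0.2404, 0.1674]
tcp_rot: [-2.184, 0.081, 2.183]
wrist_force: [1.3, -0.3, -1.7]
width: 0.523
time: 6.1
tool_pos: [0.5046, 0.4002, 0.1183]
tcp_rot: [-2.187, 0.07, 2.179]
wrist_force: [1.3, -0.3, -1.6]
width: 0.527
t 6.15 pos [0.5017 0.3951 0.1121] F [-1.62 -1.1  -4.64] w 0.524 q6 2.269 yaw -1.641 down [-0.004 -0.002 -1.   ]
dp [ 4.21 -0.31 -0.13] rot [ 0.005  0.004 -0.003] rows 1.0 half [ 2.1  -0.15 -0.06] curyaw -1.641
slip (array([499. , 455.5]), array([ 74.3, 168.6]), 6.3, np.float64(0.1197), np.int64(23135)) [0.50767711 0.39961478 0.11969382]
```

View pics/w6.png

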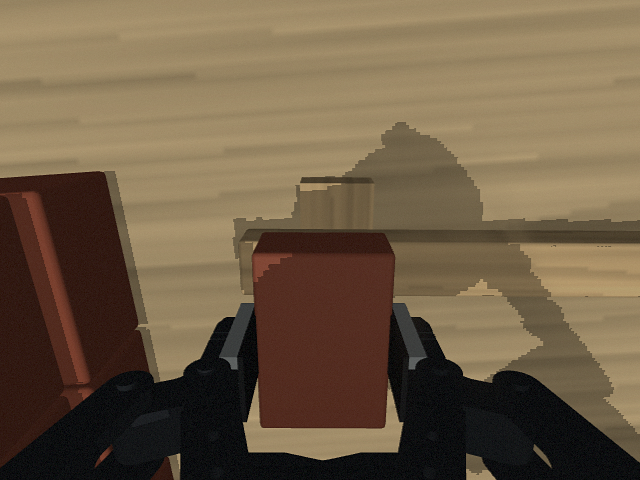

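```bash
cat >> h.py <<'E'
def held():
    c=bot.get_calibration('wrist');im,d=bot.read_camera('wrist');s=bot.read_state()
    W=world('wrist',d,c);im=im.astype(int);p=s['tool_pos']
    m=(im[:,:,0]>im[:,:,2]+25)&(im[:,:,0]>im[:,:,1]*1.5)&(abs(W[:,:,2]-p[2])<.02)&(np.hypot(W[:,:,0]-p[0],W[:,:,1]-p[1])<.06)
    zt=np.median(W[m][:,2]);m&=abs(W[:,:,2]-zt)<.003
    r=rect(W,m);print('held',*r,'rel TCP',np.round(r[0]-p[:2]*1000,1),round(zt-p[2],4));return im,d,W
E
python3 - <<'E'
from h import *
im,d,W=held();st()
u,v=np.meshgrid(range(640),range(480))
m=(W[:,:,2]>.040)&(W[:,:,2]<.050)&(u>400)&(v>200)&(v<330);print('batten',*rect(W,m))
to(.503,.398,.07,1.496)
E
```

```text
held [501.9 394.5] [46.  68.8] 85.9 0.1135 23512 rel TCP [0.6 1.6] 0.0007
t 6.2 pos [0.5013 0.3929 0.1127] F [-0.15 -0.43 -1.78] w 0.521 q6 2.268 yaw -1.642 down [-0.006 -0.005 -1.   ]
batten [496.1 295.5] [122.7  30.8] 85.9 0.0447 13818
dp [ 4.27 -0.55 -0.16] rot [ 0.003  0.006 -0.005] rows 1.0 half [ 2.13 -0.27 -0.08] curyaw -1.642
```

The held slip is square to the batten (both at 85.9 deg) and centred to within 2 mm. Lower it.

```bash
python3 -m creep '[{"grip":4,"dp":[1.5,-0.3,-0.15],"rotation":[0.003,0.006,-0.005]},{"grip":4,"dp":[3,-0.3,-0.15],"rotation":[0.003,0.006,-0.005]},{"grip":4,"dp":[3.9,-0.3,-0.15],"rotation":[0.003,0.006,-0.005]},{"grip":4,"dp":[3.9,-0.3,-0.15],"rotation":[0.003,0.006,-0.005]},{"grip":4,"dp":[3.9,-0.3,-0.15],"rotation":[0.003,0.006,-0.005]}]' 
python3 - <<'E'
from h import *
held();st();to(.503,.3965,.069,1.496)
E
```

```text
time: 6.62
tool_pos: [0.5064, 0.3952, 0.0782]
tcp_rot: [-2.185, 0.081, 2.174]
wrist_force: [0.3, 0.1, -1.1]
width: 0.521
held [506.8 394.7] [46.1 68.7] 85.2 0.0796 23578 rel TCP [-0.2 -1.1] 0.0006
t 6.67 pos [0.507  0.3958 0.079 ] F [ 0.71 -0.22 -0.96] w 0.526 q6 2.273 yaw -1.649 down [ 0.007  0.005 -1.   ]
dp [ 0.99 -0.03  0.41] rot [-0.003 -0.007  0.005] rows 0.3 half [ 0.5  -0.02  0.21] curyaw -1.649
```

```bash
python3 -m creep '[{"grip":4,"dp":[0.3,-0.1,0.3],"rotation":[-0.003,-0.006,0.005]},{"grip":4,"dp":[0.6,-0.1,0.3],"rotation":[-0.003,-0.006,0.005]},{"grip":4,"dp":[0.7,-0.1,0.3],"rotation":[-0.003,-0.006,0.005]},{"grip":4,"dp":[0.7,-0.1,0.3],"rotation":[-0.003,-0.006,0.005]}]' 
python3 - <<'E'
from h import *
held();held();st();to(.503,.3965,.069,1.496)
E
```

```text
time: 7.0
tool_pos: [0.5034, 0.3975, 0.0709]
tcp_rot: [-2.184, 0.081, 2.184]
wrist_force: [0.4, 0.1, -1.5]
width: 0.526
held [503.7 397.1] [46.1 69.2] 85.5 0.0724 23554 rel TCP [ 0.3 -0.4] 0.0013
held [503.7 397. ] [46.  68.9] 85.5 0.0724 23578 rel TCP [ 0.3 -0.6] 0.0013
t 7.1 pos [0.5034 0.3976 0.071 ] F [ 0.73  0.17 -1.11] w 0.525 q6 2.274 yaw -1.645 down [ 0. -0. -1.]
dp [0.2  0.11 0.04] rot [ 0.001 -0.    -0.   ] rows 0.1 half [0.1  0.05 0.02] curyaw -1.645
```

```bash
python3 -m creep '[{"grip":4,"dp":[0.15,0,0],"rotation":[0,0,0]},{"grip":4,"dp":[0.25,0,0],"rotation":[0,0,0]},{"grip":4,"dp":[0.25,0,0],"rotation":[0,0,0]},{"grip":4,"dp":[0.25,0,0],"rotation":[0,0,0]}]' 
python3 - <<'E'
from h import *
held();st()
E
```

```text
time: 7.43
tool_pos: [0.5034, 0.3975, 0.0684]
tcp_rot: [-2.183, 0.081, 2.184]
wrist_force: [-1.1, 0.8, -0.8]
width: 0.523
held [503.6 397. ] [45.9 69.1] 85.6 0.0698 23550 rel TCP [ 0.2 -0.5] 0.0014
t 7.48 pos [0.5034 0.3975 0.0684] F [-0.74  0.03 -1.47] w 0.521 q6 2.275 yaw -1.645 down [-0. -0. -1.]
```

```bash
python3 -m creep '[{"grip":4,"dp":[0.07,0,0],"rotation":[0,0,0]},{"grip":4,"dp":[0.12,0,0],"rotation":[0,0,0]},{"grip":4,"dp":[0.12,0,0],"rotation":[0,0,0]}]' 

```

```text
time: 7.73
tool_pos: [0.5035, 0.3976, 0.0682]
tcp_rot: [-2.184, 0.081, 2.184]
wrist_force: [-2.5, -1.7, 4.7]
width: 0.519
```

Contact is confirmed at +4.7 N. Release gently and rise.

```bash
python3 -m creep '[{"grip":4.8,"dp":[-0.05,0,0],"rotation":[0,0,0]},{"grip":5.2,"dp":[-0.05,0,0],"rotation":[0,0,0]},{"grip":5.6,"dp":[-0.05,0,0],"rotation":[0,0,0]},{"grip":6,"dp":[-0.05,0,0],"rotation":[0,0,0]},{"grip":6,"dp":[-2,0,0],"rotation":[0,0,0]}]' 
python3 -m creep '[{"grip":6,"dp":[-4,0,0],"rotation":[0,0,0]},{"grip":6,"dp":[-8,0,0],"rotation":[0,0,0]},{"grip":6.8,"dp":[-8,4,0],"rotation":[0,0,0]},{"grip":6.8,"dp":[-8,8,0],"rotation":[0,0,0]},{"grip":6.8,"dp":[-8,12,0],"rotation":[0,0,0]}]' 
python3 - <<'E'
from h import *
st();im,d,W=slips();cv2.imwrite('pics/t2.png',im[:,:,::-1])
E
```

```text
time: 8.15
tool_pos: [0.5007, 0.3955, 0.0829]
tcp_rot: [-2.179, 0.087, 2.193]
wrist_force: [-0.9, -0.5, -0.4]
width: 0.7
time: 8.57
tool_pos: [0.4951, 0.2775, 0.1687]
tcp_rot: [-2.187, 0.078, 2.181]
wrist_force: [1.0, -1.6, 0.3]
width: 0.796
t 8.57 pos [0.4951 0.2775 0.1687] F [ 0.99 -1.55  0.31] w 0.796 q6 2.11 yaw -1.643 down [ 0.003  0.001 -1.   ]
[417. 189.] [ 730.7 -263.8] [203.8  23.3] 74.5 0.0232 446 med [ 726.4 -275.5   23.1]
[441. 247.] [ 561.7 -334.5] [44.8 64.5] 82.9 0.0406 377 med [ 561.8 -334.5   40.7]
[403. 287.] [ 454.8 -228.7] [44.2 65.2] 81.9 0.0405 381 med [ 454.8 -228.6   40.4]
[441. 286.] [ 454.8 -329.8] [44.2 64.6] 79.3 0.0407 377 med [ 455.1 -329.9   40.6][ WARN:0@0.908] global loadsave.cpp:1063 imwrite_ Unsupported depth image for selected encoder is fallbacked to CV_8U.
```

View pics/t2.png

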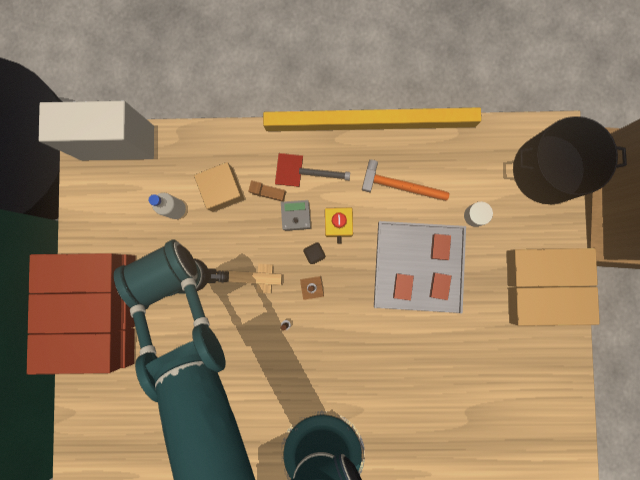

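The first slip is on the batten and three remain on the tray, at (441,247), (403,287) and (441,286). Going for slip B at (0.562,-0.3345).

```bash
python3 -c "
from h import *
to(.5617,-.3345,.17,1.455)"
python3 -m creep '[{"grip":6.8,"dp":[0,60.5,-11],"rotation":[0.04,0,0]},{"grip":6.8,"dp":[0,60.5,-11],"rotation":[0.04,0,0]},{"grip":6.8,"dp":[0,60.5,-11],"rotation":[0.04,0,0]},{"grip":6.8,"dp":[0,60.5,-11],"rotation":[0.04,0,0]},{"grip":6.8,"dp":[0,60.5,-11],"rotation":[0.04,0,0]}]' 
python3 -c "
from h import *
st();to(.5617,-.3345,.17,1.455)"
```

```text
dp [ 5.000e-02  5.979e+01 -1.134e+01] rot [ 0.041  0.001 -0.006] rows 14.6 half [ 0.03 29.89 -5.67] curyaw -1.645
time: 9.03
tool_pos: [0.5165, 0.0691, 0.1673]
tcp_rot: [-2.163, 0.123, 2.162]
wrist_force: [0.3, 0.2, -0.2]
width: 0.794
t 9.03 pos [0.5165 0.0691 0.1673] F [ 0.34  0.2  -0.2 ] w 0.794 q6 1.77 yaw -1.685 down [ 0.001  0.    -1.   ]
dp [-0.27 39.58 -9.08] rot [ 0.002 -0.001  0.   ] rows 9.7 half [-0.13 19.79 -4.54] curyaw -1.685
```

```bash

python3 -m creep '[{"grip":6.8,"dp":[0,39.6,-9.1],"rotation":[0,0,0]},{"grip":6.8,"dp":[0,39.6,-9.1],"rotation":[0,0,0]},{"grip":6.8,"dp":[0,39.6,-9.1],"rotation":[0,0,0]},{"grip":6.8,"dp":[0,39.6,-9.1],"rotation":[0,0,0]},{"grip":6.8,"dp":[0,39.6,-9.1],"rotation":[0,0,0]}]' 
python3 -m creep '[{"grip":6.8,"dp":[0,19.3,-4.4],"rotation":[0,0,0]},{"grip":6.8,"dp":[0,19.3,-4.4],"rotation":[0,0,0]},{"grip":6.8,"dp":[2,19.3,-4.4],"rotation":[0,0,0]},{"grip":6.8,"dp":[5,19.3,-4.4],"rotation":[0,0,0]},{"grip":6.8,"dp":[7,19.3,-4.4],"rotation":[0,0,0]}]' 
python3 -m creep '[{"grip":6.8,"dp":[0,0,0],"rotation":[0,0,0]},{"grip":6.8,"dp":[0,0,0],"rotation":[0,0,0]}]' 
python3 - <<'E'
from h import *
c=bot.get_calibration('wrist');im,d=bot.read_camera('wrist');st();cv2.imwrite('pics/w7.png',im[:,:,::-1])
W=world('wrist',d,c);im=im.astype(int)
m=(im[:,:,0]>im[:,:,2]+25)&(im[:,:,0]>im[:,:,1]*1.5)&(abs(W[:,:,2]-.0405)<.004)&(W[:,:,0]>.5)&(W[:,:,1]<-.28);print('slip',*rect(W,m))
to(.5617,-.3345,.038,1.455)
E
```

```text
time: 9.45
tool_pos: [0.5397, -0.1383, 0.1673]
tcp_rot: [-2.163, 0.124, 2.162]
wrist_force: [0.5, 0.4, -0.5]
width: 0.801
time: 9.87
tool_pos: [0.5633, -0.3285, 0.1114]
tcp_rot: [-2.172, 0.131, 2.155]
wrist_force: [0.7, 0.7, -0.1]
width: 0.795
time: 10.03
tool_pos: [0.5584, -0.3239, 0.1045]
tcp_rot: [-2.154, 0.123, 2.165]
wrist_force: [0.9, 0.7, 0.5]
width: 0.797
t 10.08 pos [ 0.5596 -0.3234  0.1065] F [ 1.2   0.45 -0.38] w 0.797 q6 1.124 yaw -1.687 down [-0.002  0.002 -1.   ]
slip [ 564.9 -334.8] [45.8 68.2] 83.3 0.0407 12642
dp [ 6.84  1.09 -0.36] rot [0.    0.003 0.002] rows 1.7 half [ 3.42  0.55 -0.18] curyaw -1.687
```

View pics/w7.png

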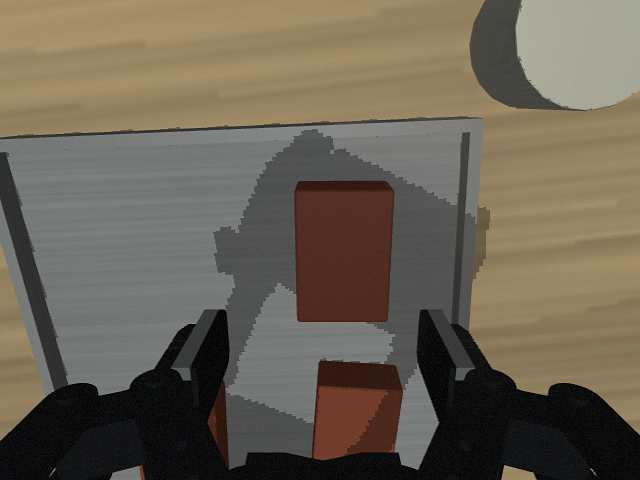

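The wrist view shows slip B at (343,250), measuring (0.565,-0.335) and in line with the jaws. Grip it.

```bash
python3 -m creep '[{"grip":6.8,"dp":[3.3,1.1,-0.5],"rotation":[0,0,0]},{"grip":6.8,"dp":[6.5,1.1,-0.5],"rotation":[0,0,0]},{"grip":6.8,"dp":[6.8,1.1,-0.5],"rotation":[0,0,0]},{"grip":6.8,"dp":[6.8,1.1,-0.5],"rotation":[0,0,0]},{"grip":5.5,"dp":[6.8,1.1,-0.5],"rotation":[0,0,0]}]' 50
python3 -m creep '[{"grip":4.5,"dp":[0,0,0],"rotation":[0,0,0]},{"grip":4,"dp":[0,0,0],"rotation":[0,0,0]},{"grip":4,"dp":[0,0,0],"rotation":[0,0,0]},{"grip":4,"dp":[0,0,0],"rotation":[0,0,0]}]' 50
python3 - <<'E'
from h import *
held();st()
E
```

```text
time: 10.5
tool_pos: [0.5651, -0.3342, 0.0419]
tcp_rot: [-2.165, 0.123, 2.162]
wrist_force: [0.2, -0.4, 0.3]
width: 0.676
time: 10.83
tool_pos: [0.5662, -0.3355, 0.0435]
tcp_rot: [-2.168, 0.125, 2.159]
wrist_force: [0.7, 3.1, 8.0]
width: 0.523
held [ 564.8 -335.7] [46. 69.] 83.2 0.0407 22182 rel TCP [-1.4 -0.2] -0.0029
t 10.88 pos [ 0.5662 -0.3355  0.0435] F [-0.22  1.98  7.2 ] w 0.52 q6 1.111 yaw -1.685 down [ 0.004 -0.002 -1.   ]
```

```bash
python3 -m creep '[{"grip":4,"dp":[-3,0,0],"rotation":[0,0,0]},{"grip":4,"dp":[-7,0,0],"rotation":[0,0,0]},{"grip":4,"dp":[-11,0,0],"rotation":[0,0,0]},{"grip":4,"dp":[-13,-3,0.5],"rotation":[0,0,0]},{"grip":4,"dp":[-13,-7,1.5],"rotation":[0,0,0]}]' 50
python3 -c "
from h import *
st();to(.4975,.3145,.17,1.498)"
```

```text
time: 11.3
tool_pos: [0.5623, -0.268, 0.1792]
tcp_rot: [-2.18, 0.136, 2.148]
wrist_force: [1.7, 0.4, -1.3]
width: 0.52
t 11.3 pos [ 0.5623 -0.268   0.1792] F [ 1.75  0.43 -1.26] w 0.52 q6 1.205 yaw -1.689 down [ 0.014 -0.008 -1.   ]
dp [  0.33 -57.09  13.29] rot [-0.045 -0.015 -0.007] rows 14.1 half [  0.17 -28.55   6.65] curyaw -1.689
```

```bash
python3 -m creep '[{"grip":4,"dp":[0.5,-57,13.3],"rotation":[-0.045,0,0]},{"grip":4,"dp":[0.5,-57,13.3],"rotation":[-0.045,0,0]},{"grip":4,"dp":[0.5,-57,13.3],"rotation":[-0.045,0,0]},{"grip":4,"dp":[0.5,-57,13.3],"rotation":[-0.045,0,0]},{"grip":4,"dp":[0.5,-57,13.3],"rotation":[-0.045,0,0]}]' 50
python3 -c "
from h import *
st();to(.4975,.3145,.17,1.498)"
```

```text
time: 11.72
tool_pos: [0.5328, -0.055, 0.1693]
tcp_rot: [-2.188, 0.076, 2.184]
wrist_force: [1.0, 0.1, -1.6]
width: 0.518
t 11.72 pos [ 0.5328 -0.055   0.1693] F [ 1.03  0.11 -1.58] w 0.518 q6 1.491 yaw -1.64 down [ 0.002 -0.    -1.   ]
dp [ -0.09 -36.61   6.09] rot [ 0.003 -0.002 -0.   ] rows 8.9 half [ -0.04 -18.31   3.05] curyaw -1.64
```

```bash
python3 -m creep '[{"grip":4,"dp":[0,-36.6,6.1],"rotation":[0,0,0]},{"grip":4,"dp":[0,-36.6,6.1],"rotation":[0,0,0]},{"grip":4,"dp":[0,-36.6,6.1],"rotation":[0,0,0]},{"grip":4,"dp":[0,-36.6,6.1],"rotation":[0,0,0]},{"grip":4,"dp":[0,-36.6,6.1],"rotation":[0,0,0]}]' 
python3 -m creep '[{"grip":4,"dp":[0,-15.9,2.6],"rotation":[0,0,0]},{"grip":4,"dp":[0,-15.9,2.6],"rotation":[0,0,0]},{"grip":4,"dp":[2,-15.9,2.6],"rotation":[0,0,0]},{"grip":4,"dp":[4,-15.9,2.6],"rotation":[0,0,0]},{"grip":4,"dp":[5,-15.9,2.6],"rotation":[0,0,0]}]' 
python3 -m creep '[{"grip":4,"dp":[0,0,0],"rotation":[0,0,0]},{"grip":4,"dp":[0,0,0],"rotation":[0,0,0]}]' 
python3 - <<'E'
from h import *
im,d,W=held();im,d,W=held();cv2.imwrite('pics/w8.png',im[:,:,::-1].astype(np.uint8))
u,v=np.meshgrid(range(640),range(480))
m=(W[:,:,2]>.040)&(W[:,:,2]<.050)&(u>420)&(v>150)&(v<400);print('batten',*rect(W,m))
q=(W[:,:,2]>.062)&(W[:,:,2]<.074)&(u<230)&(v<330);print('slipA',*rect(W,q))
st();to(.4975,.3145,.068,1.498)
E
```

```text
time: 12.13
tool_pos: [0.5128, 0.1527, 0.1694]
tcp_rot: [-2.188, 0.075, 2.184]
wrist_force: [0.4, 0.1, -1.9]
width: 0.516
time: 12.55
tool_pos: [0.4976, 0.3163, 0.1181]
tcp_rot: [-2.188, 0.068, 2.185]
wrist_force: [-0.3, 0.6, -1.9]
width: 0.522
time: 12.72
tool_pos: [0.4972, 0.3103, 0.1174]
tcp_rot: [-2.185, 0.077, 2.191]
wrist_force: [0.7, -0.5, -1.5]
width: 0.521
held [495.8 309.9] [46.1 68.9] 86.2 0.1145 22132 rel TCP [-2.5 -0.3] -0.0041
held [497.  309.8] [45.9 68.9] 85.9 0.1157 22116 rel TCP [-2.1 -0.3] -0.0037
batten [489.1 202.7] [116.4  30.5] 85.6 0.0447 12236
slipA [509.2 396.5] [47.1 57.9] 85.4 0.0696 12620
t 12.82 pos [0.4991 0.3101 0.1193] F [ 0.86  0.67 -1.68] w 0.52 q6 2.155 yaw -1.641 down [ 0.001  0.    -1.   ]
dp [ 5.13 -0.43  0.19] rot [ 0.003 -0.001  0.   ] rows 1.2 half [ 2.57 -0.21  0.1 ] curyaw -1.641
```

View pics/w8.png

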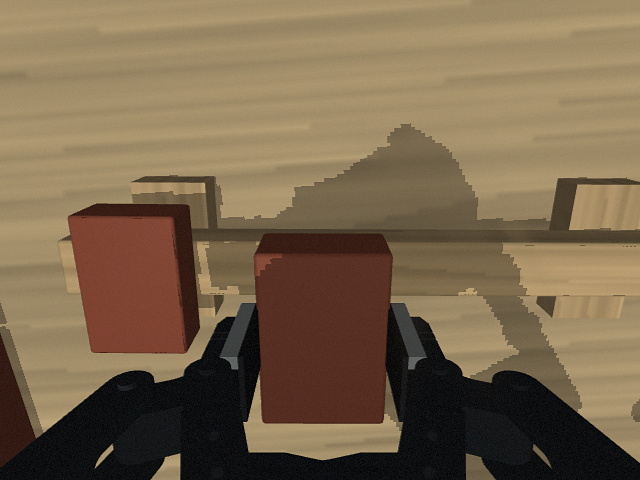

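Slip A sits flat at (130,280), with its top at 69.6 mm. Lower slip B.

```bash
python3 -m creep '[{"grip":4,"dp":[2,-0.45,0],"rotation":[0,0,0]},{"grip":4,"dp":[4,-0.45,0],"rotation":[0,0,0]},{"grip":4,"dp":[4.3,-0.45,0],"rotation":[0,0,0]},{"grip":4,"dp":[4.3,-0.45,0],"rotation":[0,0,0]},{"grip":4,"dp":[4.3,-0.45,0],"rotation":[0,0,0]}]' 
python3 - <<'E'
from h import *
held();held();st()
E
```

```text
time: 13.23
tool_pos: [0.4997, 0.3149, 0.0766]
tcp_rot: [-2.186, 0.077, 2.184]
wrist_force: [-0.5, 0.8, -1.5]
width: 0.519
held [499.5 332.8] [82.6 69.1] 85.8 0.0737 22169 rel TCP [-0.5 17.5] -0.0034
held [499.8 333.2] [82.2 69.4] 85.7 0.0742 22163 rel TCP [-0.3 17.6] -0.0031
t 13.33 pos [0.5001 0.3156 0.0772] F [ 0.19 -0.02 -1.24] w 0.519 q6 2.162 yaw -1.641 down [ 0.003  0.001 -1.   ]
```

```bash
python3 -m creep '[{"grip":4,"dp":[0.2,0,0],"rotation":[0,0,0]},{"grip":4,"dp":[0.3,0,0],"rotation":[0,0,0]},{"grip":4,"dp":[0.4,0,0],"rotation":[0,0,0]},{"grip":4,"dp":[0.45,0,0],"rotation":[0,0,0]},{"grip":4,"dp":[0.45,0,0],"rotation":[0,0,0]}]' 

```

```text
time: 13.75
tool_pos: [0.4992, 0.3158, 0.0725]
tcp_rot: [-2.187, 0.075, 2.185]
wrist_force: [-2.5, -2.7, 5.9]
width: 0.524
```

Contact. Release it.

```bash
python3 -m creep '[{"grip":4.8,"dp":[-0.05,0,0],"rotation":[0,0,0]},{"grip":5.2,"dp":[-0.05,0,0],"rotation":[0,0,0]},{"grip":5.6,"dp":[-0.05,0,0],"rotation":[0,0,0]},{"grip":5.8,"dp":[-0.05,0,0],"rotation":[0,0,0]},{"grip":5.8,"dp":[-2,0,0],"rotation":[0,0,0]}]' 
python3 -m creep '[{"grip":5.8,"dp":[-4,0,0],"rotation":[0,0,0]},{"grip":5.8,"dp":[-8,0,0],"rotation":[0,0,0]},{"grip":6.8,"dp":[-8,4,0],"rotation":[0,0,0]},{"grip":6.8,"dp":[-8,8,0],"rotation":[0,0,0]},{"grip":6.8,"dp":[-8,12,0],"rotation":[0,0,0]}]' 
python3 - <<'E'
from h import *
st();im,d,W=slips();to(.4548,-.2287,.17,1.429)
c=bot.get_calibration('wrist');im,d=bot.read_camera('wrist');cv2.imwrite('pics/w9.png',im[:,:,::-1])
W=world('wrist',d,c)
q=(W[:,:,2]>.062)&(W[:,:,2]<.078);comps(W,q,400)
E
```

```text
time: 14.17
tool_pos: [0.4957, 0.3139, 0.0868]
tcp_rot: [-2.181, 0.08, 2.196]
wrist_force: [-0.1, -0.2, -0.3]
width: 0.681
time: 14.58
tool_pos: [0.4909, 0.1954, 0.1722]
tcp_rot: [-2.19, 0.072, 2.184]
wrist_force: [0.7, -0.3, -0.1]
width: 0.795
t 14.58 pos [0.4909 0.1954 0.1722] F [ 0.72 -0.33 -0.06] w 0.795 q6 1.97 yaw -1.638 down [ 0.003  0.001 -1.   ]
[416. 189.] [ 731.2 -261.5] [210.   23.1] 74.4 0.0229 464 med [ 726.7 -273.9   23. ]
[403. 287.] [ 454.7 -229.1] [44.9 64.7] 80.8 0.0403 385 med [ 454.7 -228.8   40.5]
[441. 286.] [ 454.6 -329.9] [45.1 64.6] 79.7 0.0408 381 med [ 454.8 -329.8   40.8]
dp [ 0.32 41.86  0.53] rot [ 0.072  0.    -0.006] rows 10.0 half [ 0.16 20.93  0.27] curyaw -1.64
[ 99. 245.] [498.1 315.3] [47.2 68.1] 85.9 0.0695 9863
[  4. 280.] [486.8 375.2] [ 3.9 37.2] 81.0 0.0655 488
[602. 276.] [460.9  25.4] [ 7.4 15.2] 55.4 0.0704 538
```

View pics/w9.png

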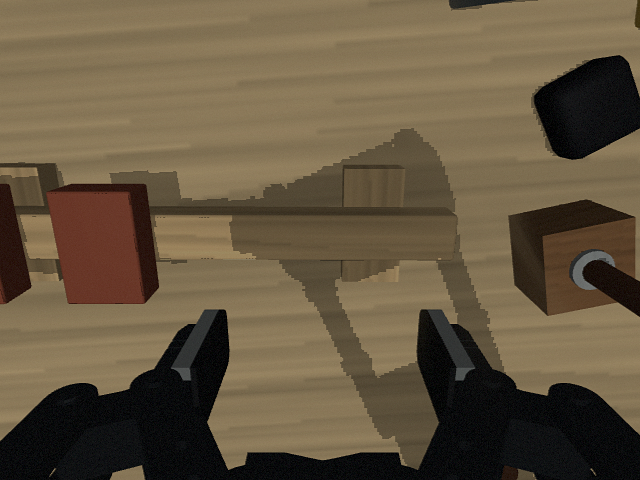

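Slip B lies flat at (0.498,0.315), at 85.9 deg. Going to slip C.

```bash

python3 -m creep '[{"grip":6.8,"dp":[0,41.9,0.4],"rotation":[0.072,0,0]},{"grip":6.8,"dp":[0,41.9,0.4],"rotation":[0.072,0,0]},{"grip":6.8,"dp":[0,41.9,0.4],"rotation":[0.072,0,0]},{"grip":6.8,"dp":[0,41.9,0.4],"rotation":[0.072,0,0]},{"grip":6.8,"dp":[0,41.9,0.4],"rotation":[0.072,0,0]}]' 
python3 -c "
from h import *
st();to(.4565,-.2287,.17,1.42)"
```

```text
time: 15.1
tool_pos: [0.4738, -0.0129, 0.1709]
tcp_rot: [-2.149, 0.151, 2.148]
wrist_force: [0.7, -1.0, 0.4]
width: 0.797
t 15.1 pos [ 0.4738 -0.0129  0.1709] F [ 0.66 -0.97  0.42] w 0.797 q6 1.631 yaw -1.711 down [ 0.001  0.    -1.   ]
dp [ 0.08 21.61 -1.3 ] rot [ 0.011 -0.001  0.   ] rows 5.2 half [ 0.04 10.81 -0.65] curyaw -1.711
```

```bash

python3 -m creep '[{"grip":6.8,"dp":[0,21.6,-1.3],"rotation":[0.01,0,0]},{"grip":6.8,"dp":[0,21.6,-1.3],"rotation":[0.01,0,0]},{"grip":6.8,"dp":[0,21.6,-1.3],"rotation":[0.01,0,0]},{"grip":6.8,"dp":[3,21.6,-1.3],"rotation":[0.01,0,0]},{"grip":6.8,"dp":[6,21.6,-1.3],"rotation":[0.01,0,0]}]' 
python3 -m creep '[{"grip":6.8,"dp":[0.5,1,0],"rotation":[0,0,0]},{"grip":6.8,"dp":[0.5,1,0],"rotation":[0,0,0]},{"grip":6.8,"dp":[0.5,1,0],"rotation":[0,0,0]}]' 
python3 - <<'E'
from h import *
c=bot.get_calibration('wrist');im,d=bot.read_camera('wrist');st();cv2.imwrite('pics/w10.png',im[:,:,::-1])
W=world('wrist',d,c);im=im.astype(int)
m=(im[:,:,0]>im[:,:,2]+25)&(im[:,:,0]>im[:,:,1]*1.5)&(abs(W[:,:,2]-.0405)<.004);comps(W,m,400)
to(.4565,-.2287,.040,1.42)
E
```

```text
time: 15.52
tool_pos: [0.4616, -0.2109, 0.1336]
tcp_rot: [-2.154, 0.168, 2.134]
wrist_force: [1.5, -0.1, 0.4]
width: 0.795
time: 15.77
tool_pos: [0.4565, -0.216, 0.1244]
tcp_rot: [-2.14, 0.162, 2.143]
wrist_force: [-0.3, 0.2, 0.1]
width: 0.795
t 15.82 pos [ 0.4572 -0.2157  0.1252] F [0.42 0.19 0.42] w 0.798 q6 1.231 yaw -1.722 down [ 0.     0.001 -1.   ]
[540. 223.] [ 457.1 -330. ] [46.9 68.3] 79.5 0.0408 11262
[346. 251.] [ 457.1 -229.1] [45.7 68.2] 81.8 0.0407 10443
dp [ 8.51  1.3  -0.13] rot [-0.001 -0.     0.001] rows 2.1 half [ 4.26  0.65 -0.06] curyaw -1.722
```

View pics/w10.png

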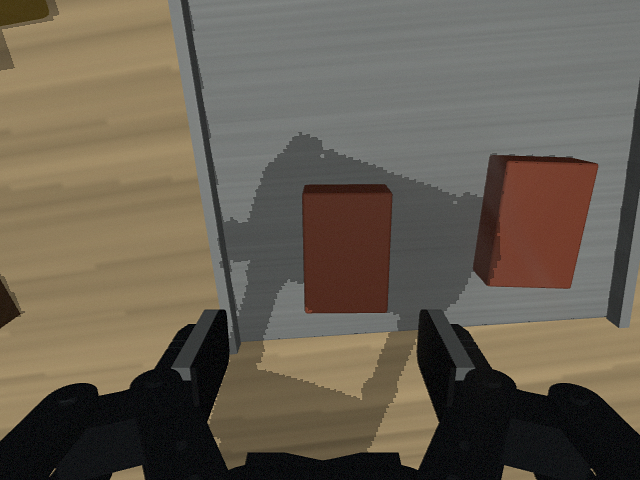

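Slip C, at (346,251), is free of the lip. Grip it.

```bash
python3 -m creep '[{"grip":6.8,"dp":[3.3,1.3,-0.1],"rotation":[0,0,0]},{"grip":6.8,"dp":[7,1.3,-0.1],"rotation":[0,0,0]},{"grip":6.8,"dp":[8.5,1.3,-0.1],"rotation":[0,0,0]},{"grip":6.8,"dp":[8.5,1.3,-0.1],"rotation":[0,0,0]},{"grip":5.5,"dp":[8.5,1.3,-0.1],"rotation":[0,0,0]}]' 50
python3 -m creep '[{"grip":4.5,"dp":[0,0,0],"rotation":[0,0,0]},{"grip":4,"dp":[0,0,0],"rotation":[0,0,0]},{"grip":4,"dp":[0,0,0],"rotation":[0,0,0]},{"grip":4,"dp":[0,0,0],"rotation":[0,0,0]}]' 50
python3 - <<'E'
from h import *
held();st()
E
```

```text
time: 16.23
tool_pos: [0.4562, -0.228, 0.0401]
tcp_rot: [-2.143, 0.159, 2.144]
wrist_force: [0.8, 0.6, 0.4]
width: 0.677
time: 16.57
tool_pos: [0.4578, -0.2299, 0.0422]
tcp_rot: [-2.148, 0.163, 2.139]
wrist_force: [0.1, 3.6, 6.9]
width: 0.525
held [ 456.9 -230.2] [46.1 69.5] 81.6 0.0407 22601 rel TCP [-0.9 -0.3] -0.0016
t 16.62 pos [ 0.4578 -0.2299  0.0422] F [0.06 3.16 6.76] w 0.524 q6 1.207 yaw -1.722 down [ 0.004 -0.001 -1.   ]
```

```bash
python3 -m creep '[{"grip":4,"dp":[-3,0,0],"rotation":[0,0,0]},{"grip":4,"dp":[-7,0,0],"rotation":[0,0,0]},{"grip":4,"dp":[-11,0,0],"rotation":[0,0,0]},{"grip":4,"dp":[-13,-3,0],"rotation":[0,0,0]},{"grip":4,"dp":[-13,-7,0],"rotation":[0,0,0]}]' 50
python3 -c "
from h import *
st();to(.4913,.232,.17,1.498)"
```

```text
time: 17.03
tool_pos: [0.4708, -0.1637, 0.1775]
tcp_rot: [-2.157, 0.173, 2.128]
wrist_force: [1.8, -0.2, -0.3]
width: 0.519
t 17.03 pos [ 0.4708 -0.1637  0.1775] F [ 1.77 -0.18 -0.29] w 0.519 q6 1.343 yaw -1.727 down [ 0.013 -0.006 -1.   ]
dp [  0.52 -39.41   4.12] rot [-0.083 -0.014 -0.005] rows 9.5 half [  0.26 -19.71   2.06] curyaw -1.727
```

```bash
python3 -m creep '[{"grip":4,"dp":[0.5,-39.4,4.2],"rotation":[-0.085,0,0]},{"grip":4,"dp":[0.5,-39.4,4.2],"rotation":[-0.085,0,0]},{"grip":4,"dp":[0.5,-39.4,4.2],"rotation":[-0.085,0,0]},{"grip":4,"dp":[0.5,-39.4,4.2],"rotation":[-0.085,0,0]},{"grip":4,"dp":[0.5,-39.4,4.2],"rotation":[-0.085,0,0]}]' 50
python3 -c "
from h import *
st();to(.4913,.232,.17,1.498)"
```

```text
time: 17.45
tool_pos: [0.4754, 0.0495, 0.1679]
tcp_rot: [-2.189, 0.073, 2.186]
wrist_force: [0.2, -0.0, -0.8]
width: 0.523
t 17.45 pos [0.4754 0.0495 0.1679] F [ 0.22 -0.05 -0.77] w 0.523 q6 1.689 yaw -1.637 down [ 0.002 -0.    -1.   ]
dp [ -0.21 -18.31  -0.37] rot [ 0.006 -0.002 -0.   ] rows 4.4 half [-0.11 -9.16 -0.19] curyaw -1.637
```

```bash
python3 -m creep '[{"grip":4,"dp":[0,-18.3,-0.4],"rotation":[0.005,0,0]},{"grip":4,"dp":[0,-18.3,-0.4],"rotation":[0.005,0,0]},{"grip":4,"dp":[0,-18.3,-0.4],"rotation":[0.005,0,0]},{"grip":4,"dp":[2,-18.3,-0.4],"rotation":[0.005,0,0]},{"grip":4,"dp":[5,-18.3,-0.4],"rotation":[0.005,0,0]}]' 
python3 -m creep '[{"grip":4,"dp":[0,0,0],"rotation":[0,0,0]},{"grip":4,"dp":[0,0,0],"rotation":[0,0,0]},{"grip":4,"dp":[0,0,0],"rotation":[0,0,0]}]' 
python3 - <<'E'
from h import *
im,d,W=held();cv2.imwrite('pics/w11.png',im[:,:,::-1].astype(np.uint8))
u,v=np.meshgrid(range(640),range(480))
m=(W[:,:,2]>.040)&(W[:,:,2]<.050)&(u>420)&(v>150)&(v<400);print('batten',*rect(W,m))
st();to(.4913,.232,.0745,1.498)
E
```

```text
time: 17.87
tool_pos: [0.4972, 0.2366, 0.1236]
tcp_rot: [-2.198, 0.067, 2.167]
wrist_force: [1.6, 0.1, -1.8]
width: 0.523
time: 18.12
tool_pos: [0.4916, 0.2298, 0.1173]
tcp_rot: [-2.185, 0.078, 2.186]
wrist_force: [-0.6, 0.3, -1.2]
width: 0.522
held [490.7 229.3] [45.9 69.6] 85.9 0.1158 22602 rel TCP [-1.7 -0.4] -0.0025
batten [484.6 142.1] [77.5 30.5] 85.5 0.0447 8374
t 18.17 pos [0.4924 0.2297 0.1183] F [ 0.53 -0.09 -1.42] w 0.524 q6 2.033 yaw -1.642 down [ 0.002  0.    -1.   ]
dp [ 4.38 -0.22  0.13] rot [ 0.001 -0.002  0.   ] rows 1.1 half [ 2.19 -0.11  0.07] curyaw -1.642
```

View pics/w11.png

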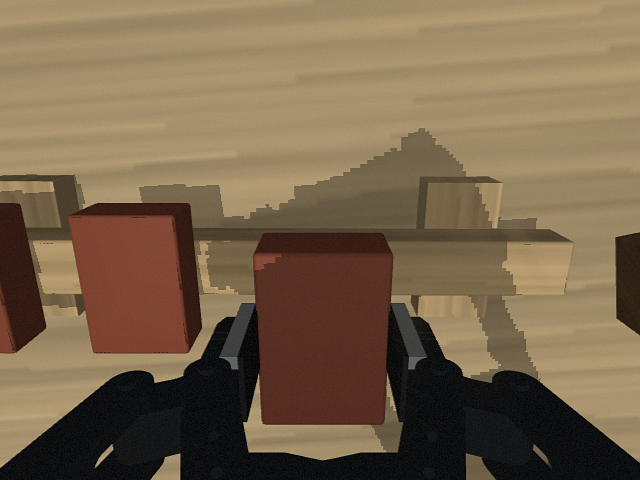

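```bash
python3 -m creep '[{"grip":4,"dp":[2,-0.25,-0.05],"rotation":[0,0,0]},{"grip":4,"dp":[3.5,-0.25,-0.05],"rotation":[0,0,0]},{"grip":4,"dp":[4.2,-0.25,-0.05],"rotation":[0,0,0]},{"grip":4,"dp":[4.2,-0.25,-0.05],"rotation":[0,0,0]},{"grip":4,"dp":[4.2,-0.25,-0.05],"rotation":[0,0,0]}]' 
python3 - <<'E'
from h import *
c=bot.get_calibration('wrist');im,d=bot.read_camera('wrist');st();W=world('wrist',d,c);u=np.mgrid[:480,:640][1]
q=(W[:,:,2]>.066)&(W[:,:,2]<.082)&(u>225)&(u<420);comps(W,q,4000)
E
```

```text
time: 18.58
tool_pos: [0.493, 0.2319, 0.0761]
tcp_rot: [-2.185, 0.079, 2.183]
wrist_force: [-0.2, -0.4, -1.7]
width: 0.521
t 18.63 pos [0.4935 0.2323 0.0766] F [ 0.73  0.25 -0.91] w 0.521 q6 2.037 yaw -1.643 down [ 0.002  0.001 -1.   ]
[323. 332.] [492.1 231.6] [67.4 69.3] 85.7 0.0746 24797
```

```bash
python3 -m creep '[{"grip":4,"dp":[0.25,0,0],"rotation":[0,0,0]},{"grip":4,"dp":[0.35,0,0],"rotation":[0,0,0]},{"grip":4,"dp":[0.42,0,0],"rotation":[0,0,0]},{"grip":4,"dp":[0.48,0,0],"rotation":[0,0,0]},{"grip":4,"dp":[0.5,0,0],"rotation":[0,0,0]}]' 

```

```text
time: 19.05
tool_pos: [0.4928, 0.2327, 0.0712]
tcp_rot: [-2.186, 0.078, 2.185]
wrist_force: [-2.6, -1.4, 6.2]
width: 0.52
```

```bash
python3 -m creep '[{"grip":4.8,"dp":[-0.05,0,0],"rotation":[0,0,0]},{"grip":5.2,"dp":[-0.05,0,0],"rotation":[0,0,0]},{"grip":5.6,"dp":[-0.05,0,0],"rotation":[0,0,0]},{"grip":5.8,"dp":[-0.05,0,0],"rotation":[0,0,0]},{"grip":5.8,"dp":[-2,0,0],"rotation":[0,0,0]}]' 
python3 -m creep '[{"grip":5.8,"dp":[-4,0,0],"rotation":[0,0,0]},{"grip":5.8,"dp":[-8,0,0],"rotation":[0,0,0]},{"grip":6.8,"dp":[-9,4,0],"rotation":[0,0,0]},{"grip":6.8,"dp":[-10,8,0],"rotation":[0,0,0]},{"grip":6.8,"dp":[-10,12,0],"rotation":[0,0,0]}]' 
python3 - <<'E'
from h import *
st();im,d,W=slips();to(.457,-.33,.18,1.385)
c=bot.get_calibration('wrist');im,d=bot.read_camera('wrist')
W=world('wrist',d,c)
q=(W[:,:,2]>.062)&(W[:,:,2]<.078);comps(W,q,400)
E
```

```text
time: 19.47
tool_pos: [0.4893, 0.2313, 0.0866]
tcp_rot: [-2.179, 0.081, 2.194]
wrist_force: [-0.3, -0.7, -1.1]
width: 0.679
time: 19.88
tool_pos: [0.4857, 0.1126, 0.1936]
tcp_rot: [-2.193, 0.074, 2.179]
wrist_force: [0.4, -1.2, -0.2]
width: 0.796
t 19.88 pos [0.4857 0.1126 0.1936] F [ 0.36 -1.19 -0.18] w 0.796 q6 1.817 yaw -1.639 down [ 0.006  0.001 -1.   ]
[417. 189.] [ 731.3 -262.1] [205.8  22.6] 74.8 0.0233 452 med [ 726.2 -276.8   23.2]
[171. 273.] [502.2 395.9] [46.2 65.2] 85.2 0.069 398 med [502.2 395.7  68.8]
[199. 274.] [496.  318.2] [39.6 65. ] 83.9 0.0692 305 med [497.2 319.5  69.1]
[441. 286.] [ 454.7 -330.3] [44.  64.4] 78.9 0.0404 377 med [ 454.7 -329.7   40.5]
dp [ 1.4  43.65 -0.44] rot [ 0.114 -0.003 -0.005] rows 10.5 half [ 0.7  21.82 -0.22] curyaw -1.643
[ 13. 246.] [495.5 295.9] [18.6 70. ] 75.8 0.0691 2643
[117. 237.] [492.3 232. ] [47. 68.] 85.9 0.0695 8375
```

Slips A, B and C are all in place. Now the last one, slip D at (0.457,-0.330).

```bash

python3 -m creep '[{"grip":6.8,"dp":[1,43.7,-0.4],"rotation":[0.114,0,0]},{"grip":6.8,"dp":[1,43.7,-0.4],"rotation":[0.114,0,0]},{"grip":6.8,"dp":[1,43.7,-0.4],"rotation":[0.114,0,0]},{"grip":6.8,"dp":[1,43.7,-0.4],"rotation":[0.114,0,0]},{"grip":6.8,"dp":[1,43.7,-0.4],"rotation":[0.114,0,0]}]' 
python3 -c "
from h import *
st();to(.457,-.33,.12,1.385)"
```

```text
time: 20.4
tool_pos: [0.4707, -0.0961, 0.1852]
tcp_rot: [-2.125, 0.196, 2.124]
wrist_force: [0.4, 0.0, -0.3]
width: 0.796
t 20.4 pos [ 0.4707 -0.0961  0.1852] F [ 0.4   0.03 -0.28] w 0.796 q6 1.501 yaw -1.755 down [ 0.  0. -1.]
dp [ 6.52 23.25 -2.94] rot [ 0.001 -0.     0.   ] rows 5.8 half [ 3.26 11.63 -1.47] curyaw -1.755
```

```bash

python3 -m creep '[{"grip":6.8,"dp":[1,23.3,-2.9],"rotation":[0,0,0]},{"grip":6.8,"dp":[1,23.3,-2.9],"rotation":[0,0,0]},{"grip":6.8,"dp":[2,23.3,-2.9],"rotation":[0,0,0]},{"grip":6.8,"dp":[4,23.3,-2.9],"rotation":[0,0,0]},{"grip":6.8,"dp":[6,23.3,-2.9],"rotation":[0,0,0]}]' 
python3 -m creep '[{"grip":6.8,"dp":[0.5,3.2,-0.4],"rotation":[0,0,0]},{"grip":6.8,"dp":[0.5,3.2,-0.4],"rotation":[0,0,0]},{"grip":6.8,"dp":[0.5,3.2,-0.4],"rotation":[0,0,0]}]' 
python3 - <<'E'
from h import *
c=bot.get_calibration('wrist');im,d=bot.read_camera('wrist');st();cv2.imwrite('pics/w12.png',im[:,:,::-1])
W=world('wrist',d,c);im=im.astype(int)
m=(im[:,:,0]>im[:,:,2]+25)&(im[:,:,0]>im[:,:,1]*1.5)&(abs(W[:,:,2]-.0405)<.004);comps(W,m,400)
to(.457,-.33,.040,1.385)
E
```

```text
time: 20.82
tool_pos: [0.4604, -0.2987, 0.1469]
tcp_rot: [-2.131, 0.201, 2.12]
wrist_force: [-0.4, 0.2, 1.2]
width: 0.795
time: 21.07
tool_pos: [0.4563, -0.3284, 0.1387]
tcp_rot: [-2.12, 0.199, 2.124]
wrist_force: [0.7, 0.3, -0.9]
width: 0.796
t 21.12 pos [ 0.4566 -0.3274  0.1393] F [-0.22  0.47  0.63] w 0.8 q6 1.09 yaw -1.757 down [-0.001  0.002 -1.   ]
[325. 244.] [ 457.1 -330.3] [45.8 68.5] 79.3 0.0407 9299
dp [ 9.93  0.27 -0.1 ] rot [-0.001  0.001  0.001] rows 2.4 half [ 4.96  0.13 -0.05] curyaw -1.757
```

View pics/w12.png

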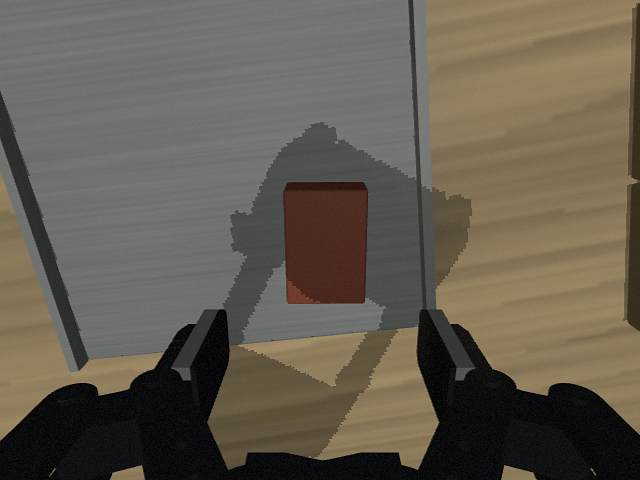

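Slip D, at (325,244), is about 28 mm from the right lip, so I narrow the opening to 5.7 cm before lowering.

```bash
python3 -m creep '[{"grip":5.7,"dp":[3,0.25,-0.05],"rotation":[0,0,0]},{"grip":5.7,"dp":[5.5,0.25,-0.05],"rotation":[0,0,0]},{"grip":5.7,"dp":[5.5,0.25,-0.05],"rotation":[0,0,0]},{"grip":5.7,"dp":[5.5,0.25,-0.05],"rotation":[0,0,0]}]' 50
python3 - <<'E'
from h import *
held();st();to(.457,-.33,.040,1.385)
E
```

```text
time: 21.45
tool_pos: [0.456, -0.3277, 0.0839]
tcp_rot: [-2.121, 0.193, 2.128]
wrist_force: [-0.5, -0.3, -0.4]
width: 0.668
held [0. 0.] [0. 0.] 0.0 nan 0 rel TCP [-457.2  328.9] nan
t 21.5 pos [ 0.4572 -0.3289  0.0856] F [ 1.21 -0.16  0.06] w 0.671 q6 1.086 yaw -1.754 down [-0.  0. -1.]
dp [ 4.56  0.12 -0.  ] rot [0.002 0.    0.   ] rows 1.1 half [ 2.28  0.06 -0.  ] curyaw -1.754
  return _methods._mean(a, axis=axis, dtype=dtype,
  ret = ret.dtype.type(ret / rcount)
```

```bash
python3 -m creep '[{"grip":5.7,"dp":[2.5,0.1,0],"rotation":[0,0,0]},{"grip":5.7,"dp":[4.4,0.1,0],"rotation":[0,0,0]},{"grip":5.7,"dp":[4.4,0.1,0],"rotation":[0,0,0]},{"grip":4.5,"dp":[4.4,0.1,0],"rotation":[0,0,0]},{"grip":4,"dp":[4.4,0.1,0],"rotation":[0,0,0]}]' 50
python3 -m creep '[{"grip":4,"dp":[0,0,0],"rotation":[0,0,0]},{"grip":4,"dp":[0,0,0],"rotation":[0,0,0]},{"grip":4,"dp":[0,0,0],"rotation":[0,0,0]}]' 50
python3 - <<'E'
from h import *
held();st()
E
python3 -m creep '[{"grip":4,"dp":[-3,0,0],"rotation":[0,0,0]},{"grip":4,"dp":[-7,0,0],"rotation":[0,0,0]},{"grip":4,"dp":[-11,0,0],"rotation":[0,0,0]},{"grip":4,"dp":[-13,-3,0],"rotation":[0,0,0]},{"grip":4,"dp":[-13,-7,0],"rotation":[0,0,0]}]' 50
python3 -c "
from h import *
st();to(.485,.1485,.175,1.498)"
```

```text
time: 21.92
tool_pos: [0.4578, -0.3317, 0.0432]
tcp_rot: [-2.128, 0.198, 2.123]
wrist_force: [0.7, -0.7, -1.4]
width: 0.522
time: 22.17
tool_pos: [0.4574, -0.3318, 0.0424]
tcp_rot: [-2.127, 0.199, 2.123]
wrist_force: [0.9, 1.0, 2.5]
width: 0.526
held [ 457.5 -332.2] [46.1 68.8] 79.4 0.0407 22581 rel TCP [ 0.  -0.4] -0.0018
t 22.22 pos [ 0.4575 -0.3318  0.0424] F [-0.09  0.09  3.26] w 0.522 q6 1.084 yaw -1.756 down [ 0.002 -0.001 -1.   ]
time: 22.63
tool_pos: [0.4734, -0.2665, 0.1785]
tcp_rot: [-2.138, 0.209, 2.112]
wrist_force: [2.0, -0.2, -2.0]
width: 0.521
t 22.63 pos [ 0.4734 -0.2665  0.1785] F [ 2.   -0.21 -1.96] w 0.521 q6 1.202 yaw -1.76 down [ 0.011 -0.008 -1.   ]
dp [ 3.000e-02 -4.098e+01  6.670e+00] rot [-0.117 -0.012 -0.007] rows 10.0 half [ 1.000e-02 -2.049e+01  3.340e+00] curyaw -1.76
```

```bash
python3 -m creep '[{"grip":4,"dp":[0,-41,6.6],"rotation":[-0.117,0,0]},{"grip":4,"dp":[0,-41,6.6],"rotation":[-0.117,0,0]},{"grip":4,"dp":[0,-41,6.6],"rotation":[-0.117,0,0]},{"grip":4,"dp":[0,-41,6.6],"rotation":[-0.117,0,0]},{"grip":4,"dp":[0,-41,6.6],"rotation":[-0.117,0,0]}]' 50
python3 -c "
from h import *
st();to(.485,.1485,.175,1.498)"
```

```text
time: 23.05
tool_pos: [0.4742, -0.0523, 0.1712]
tcp_rot: [-2.187, 0.075, 2.186]
wrist_force: [1.8, 0.4, -1.4]
width: 0.521
t 23.05 pos [ 0.4742 -0.0523  0.1712] F [ 1.81  0.44 -1.36] w 0.521 q6 1.478 yaw -1.64 down [ 0.001 -0.    -1.   ]
dp [ -0.38 -20.11   0.31] rot [ 0.004 -0.001 -0.   ] rows 4.8 half [ -0.19 -10.06   0.15] curyaw -1.64
```

```bash
python3 -m creep '[{"grip":4,"dp":[0,-20.1,0.2],"rotation":[0.004,0,0]},{"grip":4,"dp":[0,-20.1,0.2],"rotation":[0.004,0,0]},{"grip":4,"dp":[0,-20.1,0.2],"rotation":[0.004,0,0]},{"grip":4,"dp":[2,-20.1,0.2],"rotation":[0.004,0,0]},{"grip":4,"dp":[5,-20.1,0.2],"rotation":[0.004,0,0]}]' 
python3 -m creep '[{"grip":4,"dp":[0,0,0],"rotation":[0,0,0]},{"grip":4,"dp":[0,0,0],"rotation":[0,0,0]},{"grip":4,"dp":[0,0,0],"rotation":[0,0,0]}]' 
python3 - <<'E'
from h import *
im,d,W=held();cv2.imwrite('pics/w13.png',im[:,:,::-1].astype(np.uint8))
u,v=np.meshgrid(range(640),range(480))
m=(W[:,:,2]>.040)&(W[:,:,2]<.050)&(u>200)&(u<490)&(v>150)&(v<300);comps(W,m,400)
st();to(.485,.1485,.075,1.498)
E
```

```text
time: 23.47
tool_pos: [0.4903, 0.1431, 0.1345]
tcp_rot: [-2.196, 0.073, 2.171]
wrist_force: [0.8, 0.4, -0.6]
width: 0.524
time: 23.72
tool_pos: [0.4858, 0.1387, 0.1294]
tcp_rot: [-2.185, 0.079, 2.186]
wrist_force: [0.7, 0.5, -1.3]
width: 0.521
held [486.  138.1] [46.1 68.8] 86.1 0.1277 22581 rel TCP [-0.4 -0.2] -0.0025
[228. 259.] [488.1 187.6] [33.4 30.6] 84.8 0.0446 2910
t 23.77 pos [0.4864 0.1383 0.1301] F [ 0.64 -1.23 -0.74] w 0.524 q6 1.872 yaw -1.643 down [ 0.001 -0.    -1.   ]
dp [ 5.51 -1.01  0.22] rot [ 0.    -0.001 -0.   ] rows 1.3 half [ 2.76 -0.5   0.11] curyaw -1.643
```

View pics/w13.png

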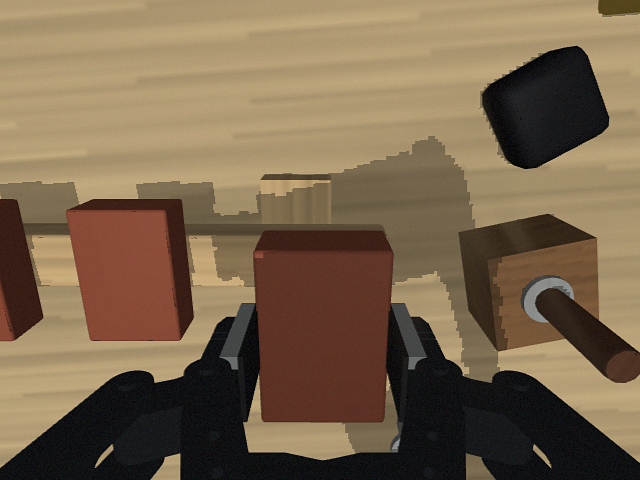

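```bash
python3 -m creep '[{"grip":4,"dp":[2,-1.0,0.17],"rotation":[0,0,0]},{"grip":4,"dp":[4,-1.0,0.17],"rotation":[0,0,0]},{"grip":4,"dp":[5.3,-1.0,0.17],"rotation":[0,0,0]},{"grip":4,"dp":[5.3,-1.0,0.17],"rotation":[0,0,0]},{"grip":4,"dp":[5.3,-1.0,0.17],"rotation":[0,0,0]}]' 
python3 - <<'E'
from h import *
c=bot.get_calibration('wrist');im,d=bot.read_camera('wrist');st();W=world('wrist',d,c);u=np.mgrid[:480,:640][1]
q=(W[:,:,2]>.066)&(W[:,:,2]<.082)&(u>258)&(u<390);comps(W,q,4000)
E
```

```text
time: 24.18
tool_pos: [0.4853, 0.1478, 0.077]
tcp_rot: [-2.184, 0.081, 2.184]
wrist_force: [-0.8, -0.1, -1.4]
width: 0.518
t 24.23 pos [0.4861 0.1481 0.0778] F [-0.91 -0.02 -1.14] w 0.52 q6 1.892 yaw -1.645 down [ 0.002  0.    -1.   ]
[324. 331.] [485.4 147.2] [46.1 69.1] 85.2 0.0752 23169
```

```bash
python3 -m creep '[{"grip":4,"dp":[0.3,0,0],"rotation":[0,0,0]},{"grip":4,"dp":[0.4,0,0],"rotation":[0,0,0]},{"grip":4,"dp":[0.48,0,0],"rotation":[0,0,0]},{"grip":4,"dp":[0.54,0,0],"rotation":[0,0,0]},{"grip":4,"dp":[0.56,0,0],"rotation":[0,0,0]}]' 

```

```text
time: 24.65
tool_pos: [0.4854, 0.149, 0.0714]
tcp_rot: [-2.185, 0.079, 2.184]
wrist_force: [-0.5, -0.9, 2.2]
width: 0.517
```

```bash
python3 -m creep '[{"grip":4.8,"dp":[0,0,0],"rotation":[0,0,0]},{"grip":5.2,"dp":[0,0,0],"rotation":[0,0,0]},{"grip":5.6,"dp":[0,0,0],"rotation":[0,0,0]},{"grip":5.8,"dp":[0,0,0],"rotation":[0,0,0]},{"grip":5.8,"dp":[-2,0,0],"rotation":[0,0,0]}]' 
python3 -m creep '[{"grip":5.8,"dp":[-4,0,0],"rotation":[0,0,0]},{"grip":5.8,"dp":[-8,0,0],"rotation":[0,0,0]},{"grip":5.8,"dp":[-10,4,0],"rotation":[0,0,0]},{"grip":5.8,"dp":[-10,8,0],"rotation":[0,0,0]},{"grip":5.8,"dp":[-10,12,0],"rotation":[0,0,0]}]' 
python3 -m creep '[{"grip":5,"dp":[0,2.5,0],"rotation":[0,0,0]},{"grip":5,"dp":[0,2.5,0],"rotation":[0,0,0]},{"grip":5,"dp":[0,2.5,0],"rotation":[0,0,0]}]' 
python3 - <<'E'
from h import *
st();slips()
c=bot.get_calibration('wrist');im,d=bot.read_camera('wrist');cv2.imwrite('pics/w14.png',im[:,:,::-1])
W=world('wrist',d,c)
q=(W[:,:,2]>.062)&(W[:,:,2]<.078);comps(W,q,400)
im=im.astype(int);u,v=np.meshgrid(range(640),range(480))
m=(W[:,:,2]>.045)&(W[:,:,2]<.0525)&(abs(W[:,:,1]-.02)<.05)&(abs(W[:,:,0]-.457)<.05);print('stand');comps(W,m,200)
m=(W[:,:,2]>.1)&(W[:,:,2]<.122)&(abs(W[:,:,1]-.02)<.05)&(abs(W[:,:,0]-.457)<.05);print('handle top');comps(W,m,20)
E
```

```text
time: 25.07
tool_pos: [0.4817, 0.1482, 0.0875]
tcp_rot: [-2.178, 0.081, 2.194]
wrist_force: [-0.5, -1.0, -0.7]
width: 0.678
time: 25.48
tool_pos: [0.4781, 0.0287, 0.194]
tcp_rot: [-2.193, 0.075, 2.18]
wrist_force: [0.9, -0.1, 0.1]
width: 0.682
time: 25.73
tool_pos: [0.4745, 0.0033, 0.1911]
tcp_rot: [-2.183, 0.082, 2.182]
wrist_force: [-0.1, -0.0, 0.1]
width: 0.582
t 25.73 pos [0.4745 0.0033 0.1911] F [-0.05 -0.04  0.12] w 0.582 q6 1.6 yaw -1.646 down [ 0.  0. -1.]
[417. 189.] [ 729.8 -266.9] [199.4  24.2] 73.8 0.0231 466 med [ 726.  -276.5   23. ]
[171. 273.] [502.3 396.3] [46.1 65.2] 85.1 0.0687 401 med [502.2 395.9  68.8]
[201. 274.] [496.1 314.5] [46.  64.8] 85.4 0.0691 393 med [496.3 314.3  69.1]
[232. 276.] [490.2 230.9] [44.2 65.1] 85.7 0.0692 392 med [490.1 231.1  69. ]
[263. 278.] [483.3 148.5] [43.7 65.7] 83.8 0.069 384 med [483.8 148.7  69. ]
[ 89. 234.] [485.6 148.2] [47.  68.3] 85.6 0.0695 8491
stand
[300. 248.] [457.9  21.1] [56.8 56.3] 8.5 0.0497 4922
handle top
[293. 291.] [458.5  21. ] [15.3 15.4] 24.3 0.1132 856
```

View pics/w14.png

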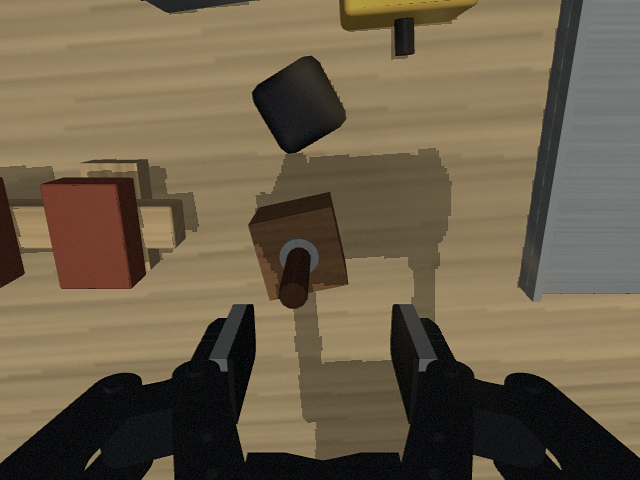

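All four slips lie on the batten, square and within about 1 mm of its centre line, with gaps of at least 35 mm. The pin handle top is at (293,291), which is world (0.458,0.021), and sits centred in the stand. Align above it.

```bash
python3 -c "
from h import *
to(.4583,.021,.14,None)"
python3 -m creep '[{"grip":5,"dp":[1,-1.6,1.7],"rotation":[0,0,0]},{"grip":5,"dp":[4,-1.6,1.7],"rotation":[0,0,0]},{"grip":5,"dp":[4.5,-1.6,1.7],"rotation":[0,0,0]},{"grip":5,"dp":[4.5,-1.6,1.7],"rotation":[0,0,0]},{"grip":5,"dp":[4.5,-1.6,1.7],"rotation":[0,0,0]}]' 
python3 - <<'E'
from h import *
c=bot.get_calibration('wrist');im,d=bot.read_camera('wrist');st();cv2.imwrite('pics/w15.png',im[:,:,::-1])
W=world('wrist',d,c)
m=(W[:,:,2]>.1)&(W[:,:,2]<.122)&(abs(W[:,:,1]-.02)<.05)&(abs(W[:,:,0]-.457)<.05);print('handle top');comps(W,m,20)
to(.4583,.021,.076,None)
E
```

```text
dp [ 5.09 -1.49  1.74] rot [0.    0.    0.001] rows 1.3 half [ 2.54 -0.75  0.87] curyaw -1.643
time: 26.25
tool_pos: [0.4588, 0.0222, 0.1459]
tcp_rot: [-2.184, 0.077, 2.187]
wrist_force: [0.0, -0.2, 0.3]
width: 0.585
t 26.3 pos [0.4596 0.022  0.1467] F [ 0.22 -0.28  0.33] w 0.584 q6 1.636 yaw -1.642 down [ 0.001 -0.    -1.   ]
handle top
[324. 298.] [458.4  21.1] [15.3 15.5] 80.8 0.1132 1369
dp [7.07 0.11 0.13] rot [-0.    -0.001  0.   ] rows 1.7 half [3.54 0.05 0.06] curyaw -1.642
```

View pics/w15.png

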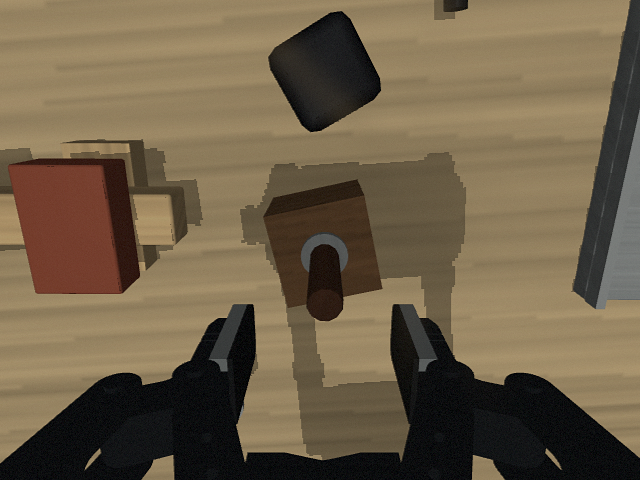

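The handle is centred between the pads at (324,300). Lower and grip it.

```bash
python3 -m creep '[{"grip":5,"dp":[2.5,0.1,0.12],"rotation":[0,0,0]},{"grip":5,"dp":[5,0.1,0.12],"rotation":[0,0,0]},{"grip":5,"dp":[7,0.1,0.12],"rotation":[0,0,0]},{"grip":5,"dp":[7,0.1,0.12],"rotation":[0,0,0]},{"grip":5,"dp":[7,0.1,0.12],"rotation":[0,0,0]}]' 60
python3 -c "
from h import *
st()"
python3 -m creep '[{"grip":3,"dp":[0,0,0],"rotation":[0,0,0]},{"grip":1.2,"dp":[0,0,0],"rotation":[0,0,0]},{"grip":1,"dp":[0,0,0],"rotation":[0,0,0]},{"grip":1,"dp":[0,0,0],"rotation":[0,0,0]},{"grip":1,"dp":[0,0,0],"rotation":[0,0,0]}]' 60
python3 - <<'E'
from h import *
im,d=bot.read_camera('wrist');st();cv2.imwrite('pics/w16.png',im[:,:,::-1])
E
```

```text
time: 26.72
tool_pos: [0.4576, 0.0206, 0.0762]
tcp_rot: [-2.184, 0.079, 2.186]
wrist_force: [0.3, -0.4, 0.1]
width: 0.583
t 26.72 pos [0.4576 0.0206 0.0762] F [ 0.29 -0.36  0.09] w 0.583 q6 1.634 yaw -1.643 down [-0.001  0.    -1.   ]
time: 27.13
tool_pos: [0.4593, 0.0206, 0.0779]
tcp_rot: [-2.189, 0.079, 2.18]
wrist_force: [-1.0, -0.0, 6.2]
width: 0.17
t 27.18 pos [0.4592 0.0206 0.0779] F [-0.35 -0.67  6.52] w 0.17 q6 1.634 yaw -1.643 down [ 0.004 -0.    -1.   ]
```

View pics/w16.png

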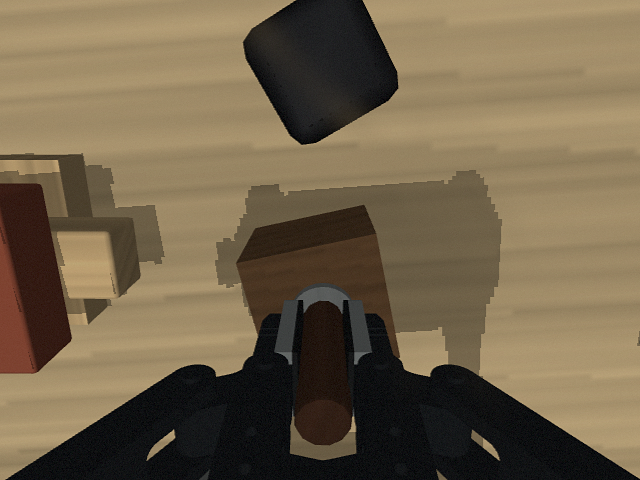

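```bash
python3 -m creep '[{"grip":1,"dp":[-2,0,0],"rotation":[0,0,0]},{"grip":1,"dp":[-4,0,0],"rotation":[0,0,0]},{"grip":1,"dp":[-6,0,0],"rotation":[0,0,0]},{"grip":1,"dp":[-8,0,0],"rotation":[0,0,0]},{"grip":1,"dp":[-9,0,0],"rotation":[0,0,0]}]' 
python3 -m creep '[{"grip":1,"dp":[-0.5,0,0],"rotation":[0,0,0]},{"grip":1,"dp":[-0.5,0,0],"rotation":[0,0,0]}]' 
python3 - <<'E'
from h import *
st();to(.6425,.063,.167,None)
c=bot.get_calibration('scene');im,d=bot.read_camera('scene');im=im.copy()
s=bot.read_state();print(proj(c,s['tool_pos']))
u,v=proj(c,s['tool_pos']).astype(int)
print(u,v);cv2.imwrite('pics/s3.png',cv2.resize(im[v-70:v+80,u-100:u+100],None,fx=4,fy=4,interpolation=cv2.INTER_CUBIC)[:,:,::-1])
E
```

```text
time: 27.6
tool_pos: [0.459, 0.0206, 0.1689]
tcp_rot: [-2.189, 0.079, 2.18]
wrist_force: [0.7, 0.6, -1.1]
width: 0.166
time: 27.77
tool_pos: [0.4583, 0.0206, 0.1721]
tcp_rot: [-2.187, 0.079, 2.182]
wrist_force: [-0.6, 0.9, -2.5]
width: 0.17
t 27.77 pos [0.4583 0.0206 0.1721] F [-0.55  0.94 -2.51] w 0.17 q6 1.634 yaw -1.643 down [ 0.003 -0.    -1.   ]
dp [  0.56  -5.56 -18.07] rot [-0.    -0.003  0.   ] rows 4.5 half [ 0.28 -2.78 -9.03] curyaw -1.643
[360.50228514 178.96066439]
360 178
```

View pics/s3.png

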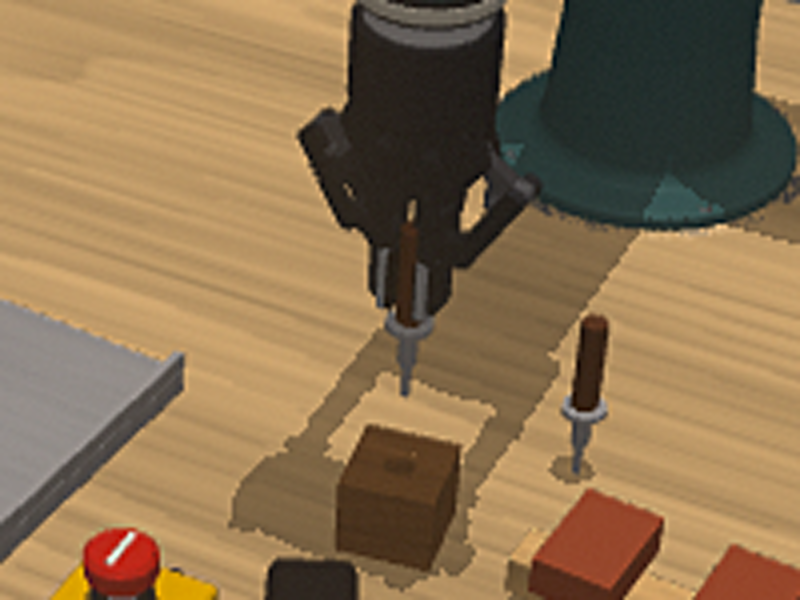

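The pin hangs upright in the jaws at crop pixel (405,390), and the stand is empty. Move over the button hole.

```bash
python3 -m creep '[{"grip":1,"dp":[0,-1.8,-5.5],"rotation":[0,0,0]},{"grip":1,"dp":[0,-3,-9.5],"rotation":[0,0,0]},{"grip":1,"dp":[0,-4.3,-13.5],"rotation":[0,0,0]},{"grip":1,"dp":[0.5,-5.4,-17],"rotation":[0,0,0]},{"grip":1,"dp":[0.5,-5.5,-18],"rotation":[0,0,0]}]' 
python3 -m creep '[{"grip":1,"dp":[0.5,0,0],"rotation":[0,0,0]},{"grip":1,"dp":[1,0,0],"rotation":[0,0,0]},{"grip":1,"dp":[1,0,0],"rotation":[0,0,0]}]' 
python3 - <<'E'
from h import *
c=bot.get_calibration('wrist');im,d=bot.read_camera('wrist');st();cv2.imwrite('pics/w17.png',im[:,:,::-1])
W=world('wrist',d,c);m=(W[:,:,2]>.044)&(W[:,:,2]<.054)&(abs(W[:,:,0]-.66)<.06)&(abs(W[:,:,1]-.06)<.06);comps(W,m,500)
to(.6427,.0625,.13,None)
c=bot.get_calibration('scene');im,d=bot.read_camera('scene')
u,v=proj(c,[.64,.06,.08]).astype(int)
cv2.imwrite('pics/s4.png',cv2.resize(im[v-70:v+70,u-90:u+90],None,fx=4,fy=4,interpolation=cv2.INTER_CUBIC)[:,:,::-1])
E
```

```text
time: 28.23
tool_pos: [0.6437, 0.0637, 0.1632]
tcp_rot: [-2.184, 0.078, 2.186]
wrist_force: [0.4, 0.6, -1.0]
width: 0.167
time: 28.48
tool_pos: [0.6382, 0.0623, 0.1522]
tcp_rot: [-2.178, 0.08, 2.192]
wrist_force: [-0.4, -0.1, -1.7]
width: 0.17
t 28.53 pos [0.6382 0.0622 0.1531] F [-0.95 -0.35 -1.15] w 0.167 q6 1.701 yaw -1.643 down [-0.006 -0.    -1.   ]
[316. 208.] [658.2  63.8] [76.7 76.6] 3.3 0.0499 17934
dp [ 2.31 -0.07 -0.46] rot [-0.     0.006 -0.001] rows 0.6 half [ 1.16 -0.03 -0.23] curyaw -1.643
```

View pics/w17.png

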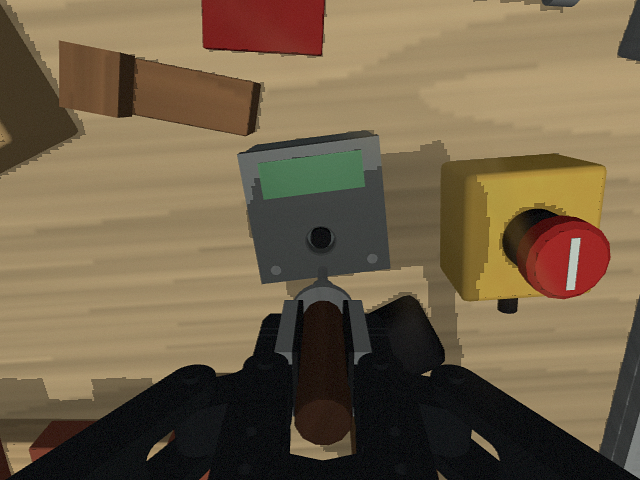

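View pics/s4.png

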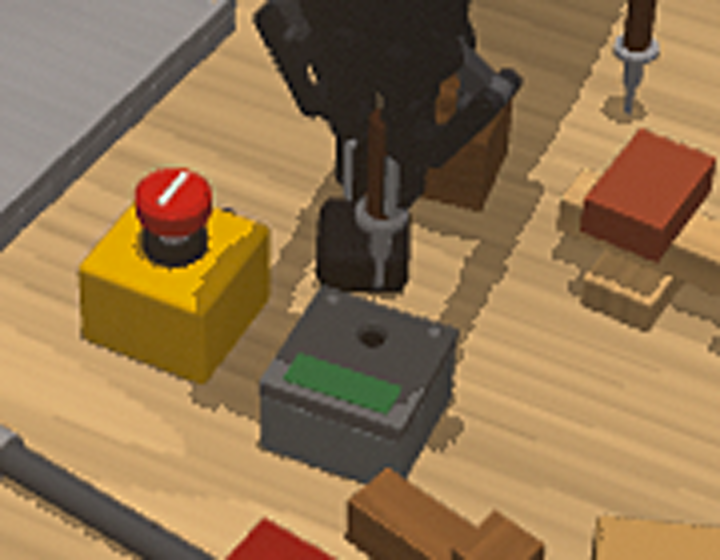

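The hole shows at (320,237) in the wrist view and measures (0.642,0.063). The pin tip is 4 mm short in x, so I correct that while coming down to just above the top.

```bash
python3 -m creep '[{"grip":1,"dp":[0.7,-0.05,-0.45],"rotation":[0,0,0]},{"grip":1,"dp":[1.5,-0.05,-0.45],"rotation":[0,0,0]},{"grip":1,"dp":[2.0,-0.05,-0.45],"rotation":[0,0,0]},{"grip":1,"dp":[2.0,-0.05,-0.45],"rotation":[0,0,0]},{"grip":1,"dp":[2.0,-0.05,-0.45],"rotation":[0,0,0]}]' 
python3 - <<'E'
from h import *
im,d=bot.read_camera('wrist');st();cv2.imwrite('pics/w18.png',cv2.resize(im[150:330,220:420],None,fx=3,fy=3,interpolation=cv2.INTER_CUBIC)[:,:,::-1])
to(.643,.063,.116,None)
c=bot.get_calibration('scene');im,d=bot.read_camera('scene')
u,v=proj(c,[.64,.06,.08]).astype(int)
cv2.imwrite('pics/s5.png',cv2.resize(im[v-40:v+50,u-60:u+60],None,fx=6,fy=6,interpolation=cv2.INTER_CUBIC)[:,:,::-1])
E
```

```text
time: 29.0
tool_pos: [0.6447, 0.0625, 0.1352]
tcp_rot: [-2.183, 0.079, 2.186]
wrist_force: [-0.4, -0.5, 0.0]
width: 0.17
t 29.05 pos [0.6452 0.0626 0.1357] F [0.49 0.06 0.3 ] w 0.171 q6 1.701 yaw -1.643 down [-0. -0. -1.]
dp [ 1.97 -0.03  0.22] rot [-0.  0. -0.] rows 0.5 half [ 0.99 -0.01  0.11] curyaw -1.643
```

View pics/w18.png

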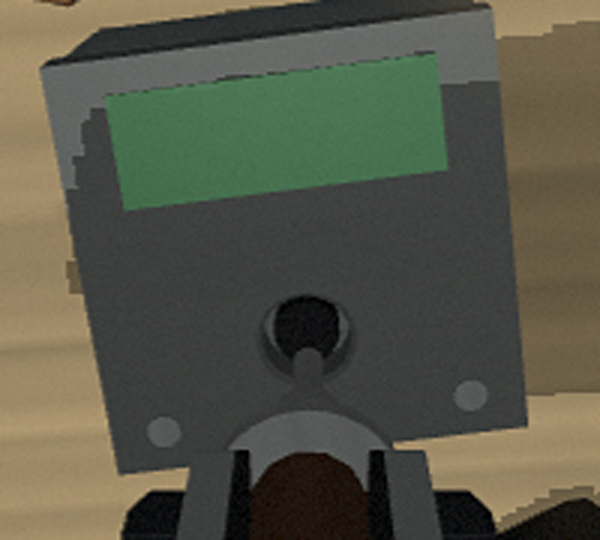

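View pics/s5.png

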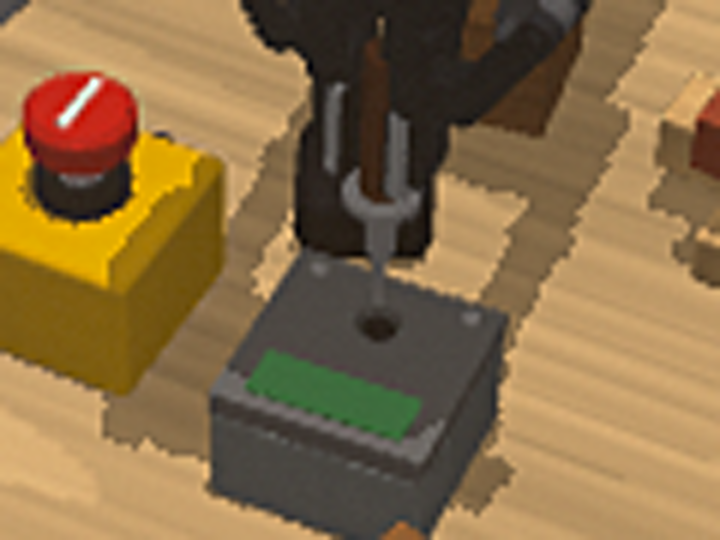

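The tip is in line with the hole and about 12 mm above it. Lower into the hole and press in small steps.

```bash
python3 -m creep '[{"grip":1,"dp":[0.5,-0.03,0.2],"rotation":[0,0,0]},{"grip":1,"dp":[1.0,-0.03,0.2],"rotation":[0,0,0]},{"grip":1,"dp":[1.4,-0.03,0.2],"rotation":[0,0,0]},{"grip":1,"dp":[1.4,-0.03,0.2],"rotation":[0,0,0]}]' 
python3 - <<'E'
from h import *
st()
c=bot.get_calibration('scene');im,d=bot.read_camera('scene')
u,v=proj(c,[.64,.06,.08]).astype(int)
cv2.imwrite('pics/s6.png',cv2.resize(im[v-40:v+50,u-60:u+60],None,fx=6,fy=6,interpolation=cv2.INTER_CUBIC)[:,:,::-1])
E
```

```text
time: 29.43
tool_pos: [0.6425, 0.0631, 0.1204]
tcp_rot: [-2.182, 0.079, 2.187]
wrist_force: [-0.3, -0.5, -1.0]
width: 0.172
t 29.43 pos [0.6425 0.0631 0.1204] F [-0.28 -0.5  -1.02] w 0.172 q6 1.702 yaw -1.643 down [-0.002 -0.    -1.   ]
```

View pics/s6.png

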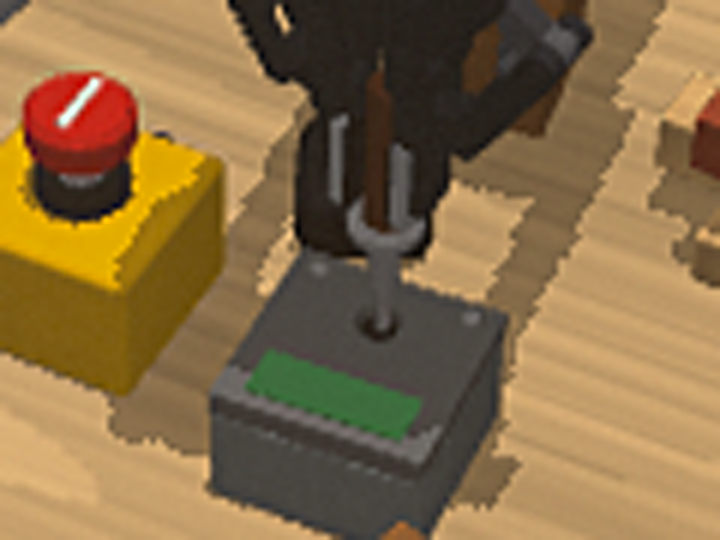

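```bash
python3 -m creep '[{"grip":1,"dp":[0.15,0,0],"rotation":[0,0,0]},{"grip":1,"dp":[0.3,0,0],"rotation":[0,0,0]},{"grip":1,"dp":[0.4,0,0],"rotation":[0,0,0]},{"grip":1,"dp":[0.45,0,0],"rotation":[0,0,0]}]' 

```

```text
time: 29.82
tool_pos: [0.6438, 0.0631, 0.1176]
tcp_rot: [-2.185, 0.079, 2.184]
wrist_force: [-0.9, -0.5, 2.4]
width: 0.165
```

```bash
python3 -m creep '[{"grip":1,"dp":[0.1,0,0],"rotation":[0,0,0]},{"grip":1,"dp":[0.15,0,0],"rotation":[0,0,0]},{"grip":1,"dp":[0.2,0,0],"rotation":[0,0,0]}]'; python3 -m creep '[{"grip":1,"dp":[0,0,0],"rotation":[0,0,0]}]' 

```

```text
time: 30.07
tool_pos: [0.6438, 0.0631, 0.1158]
tcp_rot: [-2.185, 0.079, 2.184]
wrist_force: [0.7, -0.0, 3.6]
width: 0.168
time: 30.15
tool_pos: [0.6438, 0.0631, 0.1159]
tcp_rot: [-2.185, 0.079, 2.184]
wrist_force: [-0.3, -0.2, 2.1]
width: 0.171
```

```bash
python3 -m creep '[{"grip":1,"dp":[0.1,0,0],"rotation":[0,0,0]},{"grip":1,"dp":[0.15,0,0],"rotation":[0,0,0]},{"grip":1,"dp":[0.2,0,0],"rotation":[0,0,0]},{"grip":1,"dp":[0.2,0,0],"rotation":[0,0,0]}]' 

```

```text
time: 30.48
tool_pos: [0.6443, 0.0631, 0.1154]
tcp_rot: [-2.186, 0.079, 2.183]
wrist_force: [-2.0, -0.5, 8.9]
width: 0.169
```

8.9 N against a hard stop means the button is fully in. Withdraw straight up and check how the pin sits in the grip.

```bash
python3 -m creep '[{"grip":1,"dp":[-1,0,0],"rotation":[0,0,0]},{"grip":1,"dp":[-2.5,0,0],"rotation":[0,0,0]},{"grip":1,"dp":[-4.5,0,0],"rotation":[0,0,0]},{"grip":1,"dp":[-6,0,0],"rotation":[0,0,0]},{"grip":1,"dp":[-6,0,0],"rotation":[0,0,0]}]' 
python3 - <<'E'
from h import *
st();to(.4592,.0206,.172,None)
im,d=bot.read_camera('wrist');cv2.imwrite('pics/w19.png',im[:,:,::-1])
c=bot.get_calibration('scene');im,d=bot.read_camera('scene')
u,v=proj(c,[.64,.06,.1]).astype(int)
cv2.imwrite('pics/s7.png',cv2.resize(im[v-60:v+50,u-80:u+80],None,fx=5,fy=5,interpolation=cv2.INTER_CUBIC)[:,:,::-1])
E
```

```text
time: 30.9
tool_pos: [0.6459, 0.0633, 0.1775]
tcp_rot: [-2.191, 0.078, 2.177]
wrist_force: [1.1, -0.2, 0.3]
width: 0.171
t 30.9 pos [0.6459 0.0633 0.1775] F [ 1.14 -0.2   0.25] w 0.171 q6 1.702 yaw -1.643 down [ 0.007  0.    -1.   ]
dp [ 0.42  5.6  18.32] rot [-0.    -0.006  0.001] rows 4.6 half [0.21 2.8  9.16] curyaw -1.643
```

View pics/s7.png

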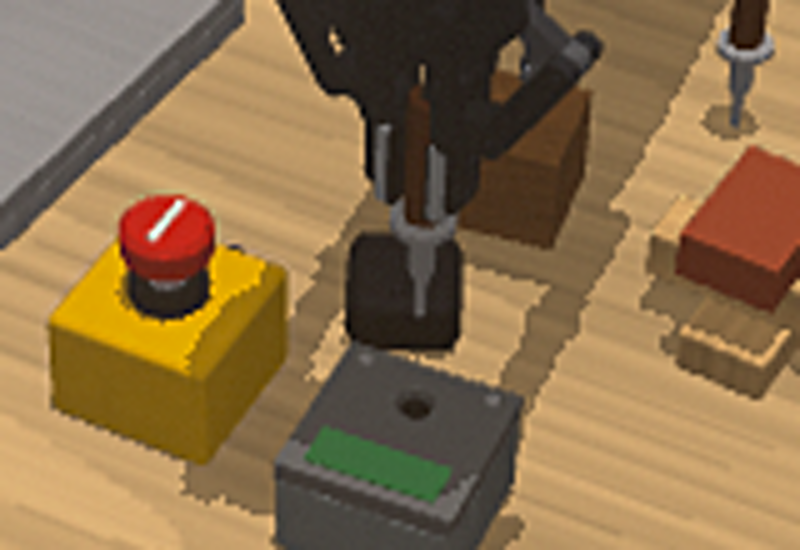

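View pics/w19.png

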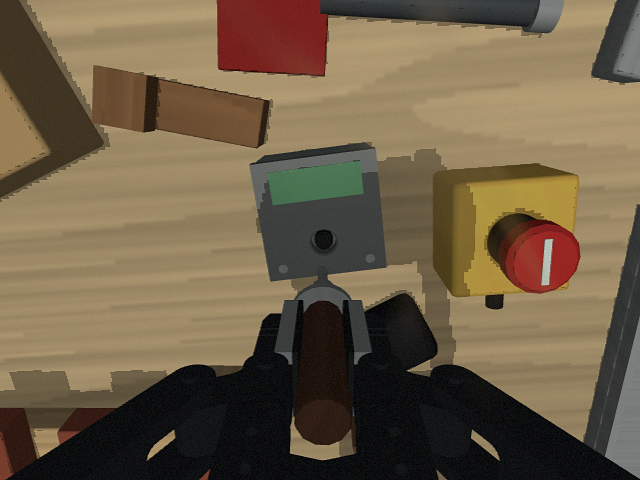

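The pin is unchanged in the grip and the counter hole is clear. Return to the stand.

```bash
python3 -m creep '[{"grip":1,"dp":[0,1.2,4],"rotation":[0,0,0]},{"grip":1,"dp":[0,2.4,8],"rotation":[0,0,0]},{"grip":1,"dp":[0,3.6,12],"rotation":[0,0,0]},{"grip":1,"dp":[0,4.8,16],"rotation":[0,0,0]},{"grip":1,"dp":[0,5.6,18],"rotation":[0,0,0]}]' 
python3 -m creep '[{"grip":1,"dp":[1,0,0],"rotation":[0,0,0]},{"grip":1,"dp":[2,0,0],"rotation":[0,0,0]},{"grip":1,"dp":[2.5,0,0],"rotation":[0,0,0]},{"grip":1,"dp":[2.5,0,0],"rotation":[0,0,0]},{"grip":1,"dp":[2.5,0,0],"rotation":[0,0,0]}]' 
python3 - <<'E'
from h import *
bot.read_camera('wrist');st();to(.4592,.0206,.13,-1.643)
c=bot.get_calibration('wrist');im,d=bot.read_camera('wrist');cv2.imwrite('pics/w20.png',im[:,:,::-1])
W=world('wrist',d,c)
m=(W[:,:,2]>.045)&(W[:,:,2]<.0525)&(abs(W[:,:,1]-.02)<.05)&(abs(W[:,:,0]-.457)<.05);print('stand');comps(W,m,200)
E
```

```text
time: 31.42
tool_pos: [0.4537, 0.0199, 0.17]
tcp_rot: [-2.176, 0.079, 2.194]
wrist_force: [0.2, 0.0, -0.9]
width: 0.169
time: 31.83
tool_pos: [0.4602, 0.0204, 0.1474]
tcp_rot: [-2.183, 0.079, 2.187]
wrist_force: [0.5, 0.0, 0.0]
width: 0.172
t 31.88 pos [0.4606 0.0204 0.148 ] F [-0.52 -1.13 -0.77] w 0.174 q6 1.633 yaw -1.643 down [-0.001  0.    -1.   ]
dp [ 1.8  -0.01  0.14] rot [ 0.     0.001 -0.   ] rows 0.4 half [ 0.9  -0.    0.07] curyaw -1.643
stand
[321. 247.] [457.9  21.2] [56.5 56.2] 8.4 0.0497 7804
```

View pics/w20.png

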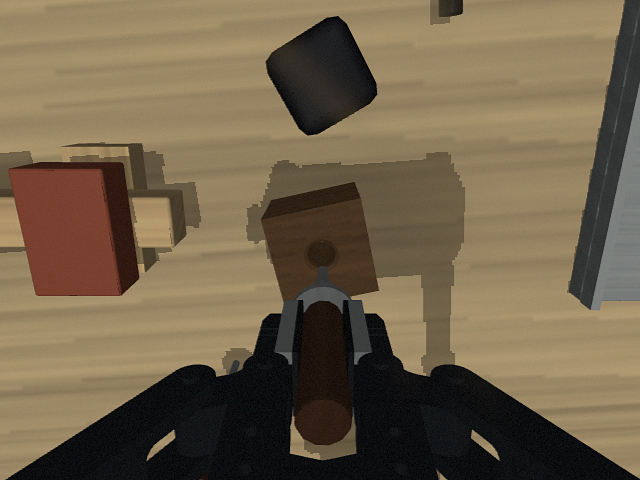

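The hole, at (322,253), is in line with the tip at (322,270). Lower the tip into the mouth.

```bash
python3 -m creep '[{"grip":1,"dp":[0.8,0,0.14],"rotation":[0,0,0]},{"grip":1,"dp":[1.6,0,0.14],"rotation":[0,0,0]},{"grip":1,"dp":[2.4,0,0.14],"rotation":[0,0,0]},{"grip":1,"dp":[3,0,0.14],"rotation":[0,0,0]},{"grip":1,"dp":[3,0,0.14],"rotation":[0,0,0]}]' 
python3 - <<'E'
from h import *
st()
c=bot.get_calibration('scene');im,d=bot.read_camera('scene')
u,v=proj(c,[.458,.02,.06]).astype(int)
cv2.imwrite('pics/s8.png',cv2.resize(im[v-40:v+35,u-50:u+50],None,fx=7,fy=7,interpolation=cv2.INTER_CUBIC)[:,:,::-1])
E
```

```text
time: 32.35
tool_pos: [0.457, 0.0204, 0.1163]
tcp_rot: [-2.181, 0.079, 2.189]
wrist_force: [-0.3, -0.3, -1.2]
width: 0.174
t 32.35 pos [0.457  0.0204 0.1163] F [-0.26 -0.34 -1.25] w 0.174 q6 1.633 yaw -1.643 down [-0.004  0.    -1.   ]
```

View pics/s8.png

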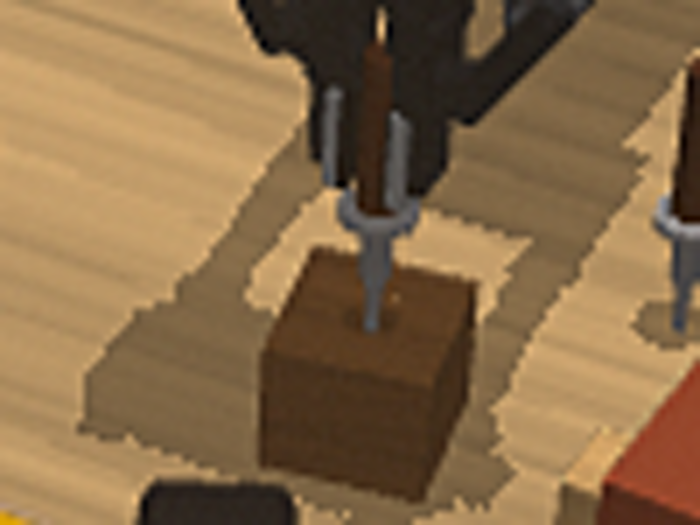

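```bash
python3 -m creep '[{"grip":1,"dp":[0,0,0],"rotation":[0,0,0]},{"grip":1,"dp":[0,0,0],"rotation":[0,0,0]},{"grip":1,"dp":[0,0,0],"rotation":[0,0,0]}]'
python3 -c "
from h import *
st()
to(.4592,.0206,.08,-1.643)"
```

```text
time: 32.65
tool_pos: [0.459, 0.0203, 0.1189]
tcp_rot: [-2.186, 0.079, 2.184]
wrist_force: [-0.5, 1.3, -0.2]
width: 0.17
t 32.65 pos [0.459  0.0203 0.1189] F [-0.49  1.33 -0.22] w 0.17 q6 1.633 yaw -1.643 down [ 0.001 -0.    -1.   ]
dp [ 3.89 -0.03 -0.01] rot [ 0.    -0.001  0.   ] rows 0.9 half [ 1.94 -0.01 -0.01] curyaw -1.643
```

```bash
python3 -m creep '[{"grip":1,"dp":[0.6,-0.03,0],"rotation":[0,0,0]},{"grip":1,"dp":[1.2,-0.03,0],"rotation":[0,0,0]},{"grip":1,"dp":[1.8,-0.03,0],"rotation":[0,0,0]},{"grip":1,"dp":[2.4,-0.03,0],"rotation":[0,0,0]},{"grip":1,"dp":[2.8,-0.03,0],"rotation":[0,0,0]}]'
python3 -m creep '[{"grip":1,"dp":[0.3,0,0],"rotation":[0,0,0]},{"grip":1,"dp":[0.6,0,0],"rotation":[0,0,0]},{"grip":1,"dp":[0.9,0,0],"rotation":[0,0,0]},{"grip":1,"dp":[1,0,0],"rotation":[0,0,0]},{"grip":1,"dp":[1,0,0],"rotation":[0,0,0]}]'
```

```text
time: 33.07
tool_pos: [0.4578, 0.0206, 0.0892]
tcp_rot: [-2.183, 0.079, 2.186]
wrist_force: [-0.2, 0.1, -1.1]
width: 0.166
time: 33.48
tool_pos: [0.4584, 0.0206, 0.0801]
tcp_rot: [-2.184, 0.079, 2.185]
wrist_force: [0.4, 0.1, -1.5]
width: 0.169
```

```bash
python3 -m creep '[{"grip":1,"dp":[0.1,0,0],"rotation":[0,0,0]},{"grip":1,"dp":[0.2,0,0],"rotation":[0,0,0]},{"grip":1,"dp":[0.25,0,0],"rotation":[0,0,0]},{"grip":1,"dp":[0.25,0,0],"rotation":[0,0,0]}]'
```

```text
time: 33.82
tool_pos: [0.4587, 0.0206, 0.078]
tcp_rot: [-2.185, 0.079, 2.184]
wrist_force: [-0.5, -0.2, -1.1]
width: 0.169
```

```bash
python3 -m creep '[{"grip":1,"dp":[0.1,0,0],"rotation":[0,0,0]},{"grip":1,"dp":[0.2,0,0],"rotation":[0,0,0]},{"grip":1,"dp":[0.2,0,0],"rotation":[0,0,0]}]'
```

```text
time: 34.07
tool_pos: [0.4589, 0.0206, 0.0778]
tcp_rot: [-2.184, 0.079, 2.185]
wrist_force: [-5.9, -0.7, 14.9]
width: 0.168
```

The flange is seated at z=0.0778, as it was at pick-up (the force rose to 15 N). Back off slightly, open slowly and rise.

```bash
python3 -m creep '[{"grip":1,"dp":[-0.2,0,0],"rotation":[0,0,0]},{"grip":2,"dp":[-0.2,0,0],"rotation":[0,0,0]},{"grip":3,"dp":[-0.2,0,0],"rotation":[0,0,0]},{"grip":4.5,"dp":[-0.2,0,0],"rotation":[0,0,0]},{"grip":4.5,"dp":[-0.2,0,0],"rotation":[0,0,0]}]'
python3 -m creep '[{"grip":4.5,"dp":[0,0,0],"rotation":[0,0,0]},{"grip":5,"dp":[-2,0,0],"rotation":[0,0,0]},{"grip":5,"dp":[-5,0,0],"rotation":[0,0,0]},{"grip":5,"dp":[-9,0,0],"rotation":[0,0,0]},{"grip":5,"dp":[-11,0,0],"rotation":[0,0,0]}]'
python3 - <<'E'
from h import *
st()
c=bot.get_calibration('scene');im,d=bot.read_camera('scene')
u,v=proj(c,[.458,.02,.06]).astype(int)
cv2.imwrite('pics/s9.png',cv2.resize(im[v-50:v+35,u-50:u+50],None,fx=7,fy=7,interpolation=cv2.INTER_CUBIC)[:,:,::-1])
c=bot.get_calibration('wrist');im,d=bot.read_camera('wrist')
W=world('wrist',d,c)
m=(W[:,:,2]>.1)&(W[:,:,2]<.122)&(abs(W[:,:,1]-.02)<.05)&(abs(W[:,:,0]-.457)<.05);print('handle top');comps(W,m,20)
to(.6368,-.0555,.16,-1.2)
E
```

```text
time: 34.48
tool_pos: [0.4584, 0.0206, 0.0777]
tcp_rot: [-2.184, 0.079, 2.185]
wrist_force: [0.9, -0.9, 0.3]
width: 0.524
time: 34.9
tool_pos: [0.4602, 0.0206, 0.1917]
tcp_rot: [-2.189, 0.079, 2.18]
wrist_force: [0.4, -0.3, -0.5]
width: 0.583
t 34.9 pos [0.4602 0.0206 0.1917] F [ 0.42 -0.27 -0.47] w 0.583 q6 1.634 yaw -1.643 down [ 0.004 -0.    -1.   ]
handle top
[323. 267.] [458.3  20.2] [15.3 15.3] 48.2 0.1133 819
dp [  3.45   6.34 -17.94] rot [-0.443 -0.009 -0.001] rows 4.6 half [ 1.73  3.17 -8.97] curyaw -1.643
```

View pics/s9.png

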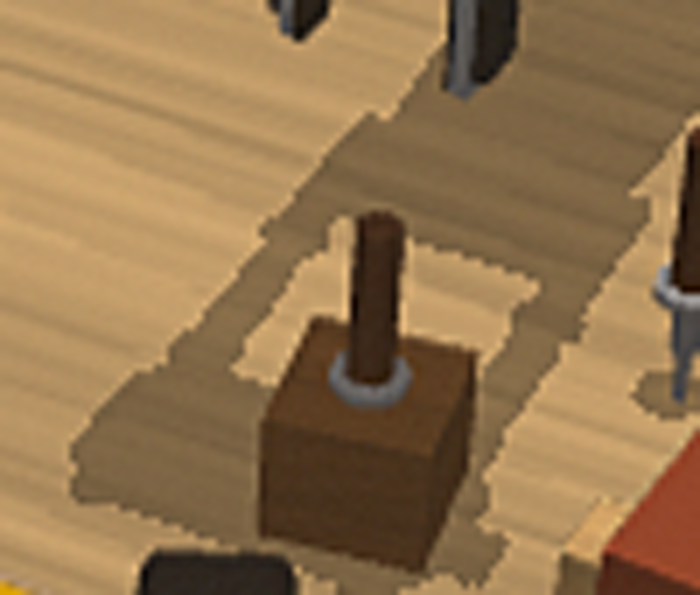

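The pin hangs in the stand with its top at 113.3 mm, the same as before. I check the slips again and move above the mushroom.

```bash
python3 -m creep '[{"grip":6.2,"dp":[0,1.5,-4],"rotation":[-0.12,0,0]},{"grip":6.2,"dp":[0,3,-8],"rotation":[-0.24,0,0]},{"grip":6.2,"dp":[1,4.5,-12],"rotation":[-0.36,0,0]},{"grip":6.2,"dp":[2,6,-16],"rotation":[-0.443,0,0]},{"grip":6.2,"dp":[3.4,6.3,-18],"rotation":[-0.443,0,0]}]'
python3 -m creep '[{"grip":6.2,"dp":[0,0,0],"rotation":[0,0,0]},{"grip":6.2,"dp":[0,0,0],"rotation":[0,0,0]},{"grip":6.2,"dp":[0,0,0],"rotation":[0,0,0]}]'
python3 - <<'E'
from h import *
bot.read_camera('wrist');st();to(.6368,-.0555,.13,-1.2);slips()
c=bot.get_calibration('wrist');im,d=bot.read_camera('wrist');cv2.imwrite('pics/w21.png',im[:,:,::-1])
W=world('wrist',d,c);im=im.astype(int)
m=(W[:,:,2]>.088)&(W[:,:,2]<.105)&(np.hypot(W[:,:,0]-.636,W[:,:,1]+.056)<.04);comps(W,m,200)
E
```

```text
time: 35.42
tool_pos: [0.637, -0.0574, 0.1535]
tcp_rot: [2.019, 0.379, -2.014]
wrist_force: [0.5, 1.2, 0.1]
width: 0.726
time: 35.67
tool_pos: [0.632, -0.0549, 0.1522]
tcp_rot: [2.016, 0.38, -2.023]
wrist_force: [-1.0, -0.2, -0.2]
width: 0.728
t 35.72 pos [ 0.6322 -0.0547  0.1533] F [-0.06 -0.78 -0.05] w 0.728 q6 1.074 yaw -1.2 down [-0.002  0.    -1.   ]
dp [ 2.33  0.24 -0.4 ] rot [0.    0.002 0.001] rows 0.6 half [ 1.16  0.12 -0.2 ] curyaw -1.2
[417. 189.] [ 729.7 -268.5] [197.2  23.3] 74.6 0.0232 447 med [ 726.1 -276.9   23.1]
[171. 273.] [502.1 396. ] [46.  65.1] 85.7 0.0685 395 med [502.3 395.8  68.7]
[201. 274.] [495.9 314.2] [46.1 64.7] 84.8 0.0691 394 med [496.1 314.1  69. ]
[232. 276.] [490.2 230.8] [44.8 65. ] 86.6 0.0688 400 med [490.2 231.3  68.9]
[263. 278.] [483.6 147.5] [44.5 65. ] 86.1 0.0689 408 med [483.4 147.6  69. ]
[325. 264.] [637.1 -55.2] [39.5 39.5] 78.0 0.0933 4981
```

View pics/w21.png

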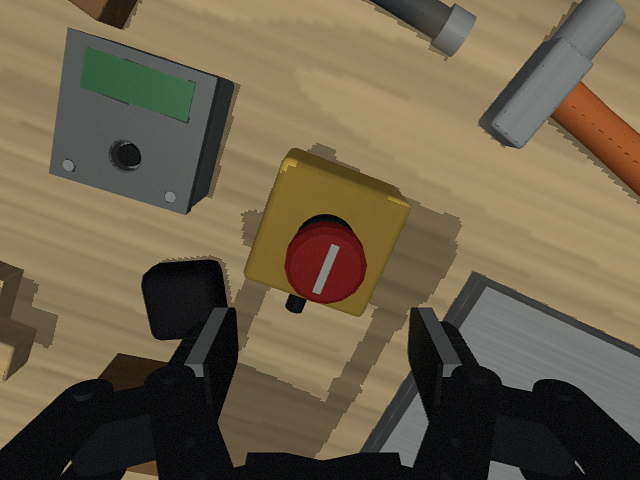

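The head is latched with its top at 93.3 mm, centred at (0.637,-0.055), and all four slips are still in place. Lower around it.

```bash
python3 -m creep '[{"grip":6.2,"dp":[1.5,0.22,-0.43],"rotation":[0,0,0]},{"grip":6.2,"dp":[3,0.22,-0.43],"rotation":[0,0,0]},{"grip":6.2,"dp":[4.5,0.22,-0.43],"rotation":[0,0,0]},{"grip":6.2,"dp":[5.5,0.22,-0.43],"rotation":[0,0,0]},{"grip":6.2,"dp":[5.5,0.22,-0.43],"rotation":[0,0,0]}]'
python3 -m creep '[{"grip":6.2,"dp":[0,0,0],"rotation":[0,0,0]},{"grip":6.2,"dp":[0,0,0],"rotation":[0,0,0]},{"grip":6.2,"dp":[0,0,0],"rotation":[0,0,0]}]'
python3 -c "
from h import *
st();to(.6371,-.0552,.086,-1.2)"
```

```text
time: 36.23
tool_pos: [0.6359, -0.0552, 0.0958]
tcp_rot: [2.015, 0.381, -2.024]
wrist_force: [-0.7, -0.2, -0.8]
width: 0.723
time: 36.48
tool_pos: [0.6393, -0.0557, 0.1002]
tcp_rot: [2.021, 0.378, -2.016]
wrist_force: [0.2, 0.1, 0.2]
width: 0.731
t 36.48 pos [ 0.6393 -0.0557  0.1002] F [0.22 0.09 0.19] w 0.731 q6 1.074 yaw -1.2 down [ 0.002 -0.    -1.   ]
dp [ 1.42 -0.13  0.19] rot [ 0.    -0.002 -0.001] rows 0.3 half [ 0.71 -0.07  0.09] curyaw -1.2
```

```bash
python3 -m creep '[{"grip":6.2,"dp":[0.7,-0.12,0.17],"rotation":[0,0,0]},{"grip":6.2,"dp":[1.3,-0.12,0.17],"rotation":[0,0,0]},{"grip":6.2,"dp":[1.3,-0.12,0.17],"rotation":[0,0,0]},{"grip":6.2,"dp":[1.3,-0.12,0.17],"rotation":[0,0,0]}]'
python3 - <<'E'
from h import *
c=bot.get_calibration('wrist');im,d=bot.read_camera('wrist');cv2.imwrite('pics/w22.png',im[:,:,::-1]);st();to(.6371,-.0552,.086,-1.2)
E
```

```text
time: 36.82
tool_pos: [0.6356, -0.0551, 0.0851]
tcp_rot: [2.018, 0.379, -2.021]
wrist_force: [-0.2, -0.7, -0.7]
width: 0.728
t 36.87 pos [ 0.636  -0.0552  0.0855] F [-0.44 -0.45  0.19] w 0.73 q6 1.074 yaw -1.2 down [-0.001  0.    -1.   ]
dp [-0.05  0.04 -0.1 ] rot [0.    0.001 0.   ] rows 0.0 half [-0.03  0.02 -0.05] curyaw -1.2
```

View pics/w22.png

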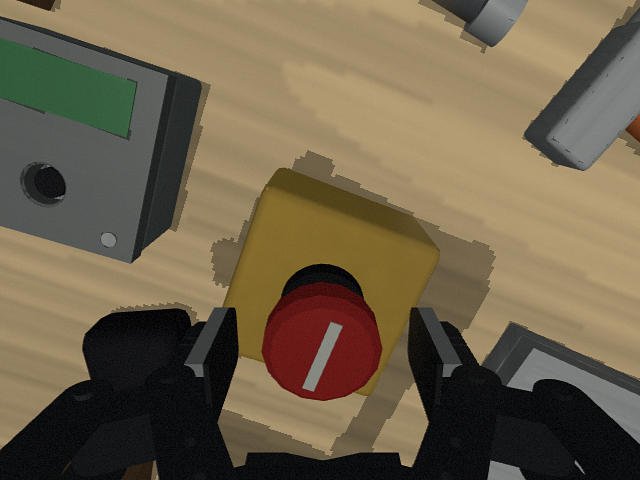

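The head, at (322,340), is centred between the pads. Grip it, then turn clockwise (+x).

```bash
python3 -m creep '[{"grip":5,"dp":[0,0,0],"rotation":[0,0,0]},{"grip":3.8,"dp":[0,0,0],"rotation":[0,0,0]},{"grip":3.4,"dp":[0,0,0],"rotation":[0,0,0]},{"grip":3.4,"dp":[0,0,0],"rotation":[0,0,0]},{"grip":3.4,"dp":[0,0,0],"rotation":[0,0,0]}]' 40
python3 -m creep '[{"grip":3.4,"dp":[0,0,0],"rotation":[0.1,0,0]},{"grip":3.4,"dp":[0,0,0],"rotation":[0.2,0,0]},{"grip":3.4,"dp":[0,0,0],"rotation":[0.3,0,0]},{"grip":3.4,"dp":[0,0,0],"rotation":[0.4,0,0]},{"grip":3.4,"dp":[0,0,0],"rotation":[0.48,0,0]}]' 40
python3 -c "
from h import *
st();print(bot.read_state()['torque'])"
```

```text
time: 37.28
tool_pos: [0.6364, -0.0547, 0.086]
tcp_rot: [2.019, 0.379, -2.019]
wrist_force: [-0.8, 4.0, -0.6]
width: 0.445
time: 37.7
tool_pos: [0.6364, -0.0549, 0.0862]
tcp_rot: [-2.163, 0.123, 2.163]
wrist_force: [-1.6, 2.7, 1.6]
width: 0.447
t 37.7 pos [ 0.6364 -0.0549  0.0862] F [-1.56  2.66  1.55] w 0.447 q6 1.559 yaw -1.685 down [-0.  0. -1.]
[0.18106259 0.10642754 0.0430764 ]
```

```bash
python3 -m creep '[{"grip":3.4,"dp":[0,0,0],"rotation":[0.1,0,0]},{"grip":3.4,"dp":[0,0,0],"rotation":[0.2,0,0]},{"grip":3.4,"dp":[0,0,0],"rotation":[0.3,0,0]},{"grip":3.4,"dp":[0,0,0],"rotation":[0.4,0,0]},{"grip":3.4,"dp":[0,0,0],"rotation":[0.44,0,0]}]' 40
python3 - <<'E'
from h import *
c=bot.get_calibration('wrist');im,d=bot.read_camera('wrist');cv2.imwrite('pics/w23.png',im[:,:,::-1]);st();print(bot.read_state()['torque'])
E
```

```text
time: 38.12
tool_pos: [0.6363, -0.0551, 0.0862]
tcp_rot: [-1.908, 0.542, 1.909]
wrist_force: [-1.1, 2.3, 1.3]
width: 0.446
t 38.17 pos [ 0.6363 -0.0551  0.0862] F [-0.08  1.31  1.5 ] w 0.446 q6 1.999 yaw -2.124 down [-0. -0. -1.]
[0.26197667 0.20790067 0.02674624]
```

View pics/w23.png

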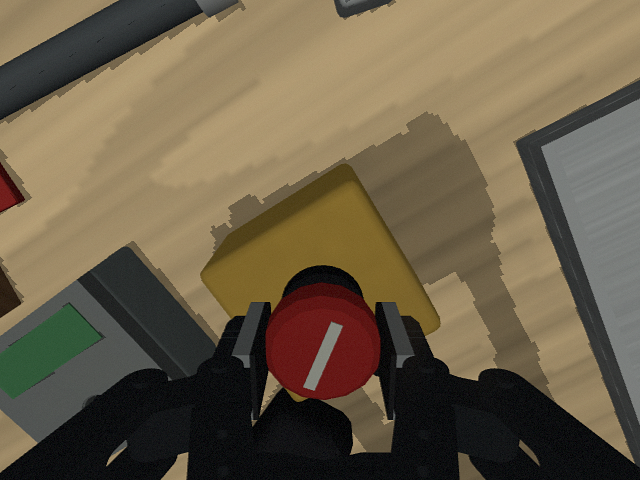

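The white mark kept its angle relative to the jaws, so the head turned the full 0.92 rad with them. Let go and rise straight up.

```bash
python3 -m creep '[{"grip":4.5,"dp":[0,0,0],"rotation":[0,0,0]},{"grip":5.5,"dp":[0,0,0],"rotation":[0,0,0]},{"grip":6.5,"dp":[0,0,0],"rotation":[0,0,0]},{"grip":6.5,"dp":[0,0,0],"rotation":[0,0,0]}]' 40
python3 -m creep '[{"grip":6.5,"dp":[-2,0,0],"rotation":[0,0,0]},{"grip":6.5,"dp":[-5,0,0],"rotation":[0,0,0]},{"grip":6.5,"dp":[-9,0,0],"rotation":[0,0,0]},{"grip":6.5,"dp":[-13,0,0],"rotation":[0,0,0]},{"grip":6.5,"dp":[-14,0,0],"rotation":[0,0,0]}]'
python3 -m creep '[{"grip":6.5,"dp":[0,0,4],"rotation":[0,0,0]},{"grip":6.5,"dp":[0,0,8],"rotation":[0,0,0]},{"grip":6.5,"dp":[0,0,8],"rotation":[0,0,0]},{"grip":6.5,"dp":[0,0,8],"rotation":[0,0,0]}]'
python3 - <<'E'
from h import *
st()
c=bot.get_calibration('wrist');im,d=bot.read_camera('wrist');W=world('wrist',d,c)
m=(W[:,:,2]>.085)&(W[:,:,2]<.11)&(np.hypot(W[:,:,0]-.636,W[:,:,1]+.056)<.04);comps(W,m,200)
im,d=bot.read_camera('scene');cv2.imwrite('pics/s10.png',im[:,:,::-1]);W=world('scene',d);im=im.astype(int)
m=(im[:,:,0]>110)&(im[:,:,1]<im[:,:,0]*.35)&(abs(W[:,:,0]-.636)<.04)&(abs(W[:,:,1]+.056)<.04)&(W[:,:,2]>.06)
print('scene head',m.sum(), np.percentile(W[m][:,2],[50,90,98]))
im,d,W=slips();cv2.imwrite('pics/t10.png',im[:,:,::-1].astype(np.uint8))
E
```

```text
time: 38.5
tool_pos: [0.6364, -0.0554, 0.0859]
tcp_rot: [-1.912, 0.538, 1.911]
wrist_force: [0.5, 0.4, -0.1]
width: 0.762
time: 38.92
tool_pos: [0.6402, -0.0558, 0.2343]
tcp_rot: [-1.922, 0.536, 1.899]
wrist_force: [1.8, -0.0, 1.4]
width: 0.763
time: 39.25
tool_pos: [0.5661, -0.0126, 0.2253]
tcp_rot: [-1.911, 0.537, 1.913]
wrist_force: [0.9, -0.2, -0.4]
width: 0.765
t 39.25 pos [ 0.5661 -0.0126  0.2253] F [ 0.87 -0.19 -0.43] w 0.765 q6 2.052 yaw -2.118 down [-0.001 -0.    -1.   ]
[322.  96.] [637.2 -55.2] [39.1 39.2] 31.4 0.0989 3913
scene head 173 [0.09818106 0.10044871 0.10186682]
[417. 189.] [ 729.3 -269.6] [194.5  22.3] 74.6 0.023 441 med [ 726.  -276.8   22.8]
[171. 273.] [502.4 395.6] [46.2 65.2] 84.6 0.0688 391 med [502.1 395.8  68.8]
[201. 274.] [496.1 314.3] [45.7 65.1] 86.4 0.0689 395 med [496.1 314.6  68.8]
[232. 276.] [490.2 231.1] [44.2 64.8] 86.6 0.069 391 med [490.4 231.4  68.8]
[263. 278.] [483.3 147.5] [44.6 65.4] 85.3 0.069 401 med [483.5 147.8  69. ]
```

View pics/s10.png

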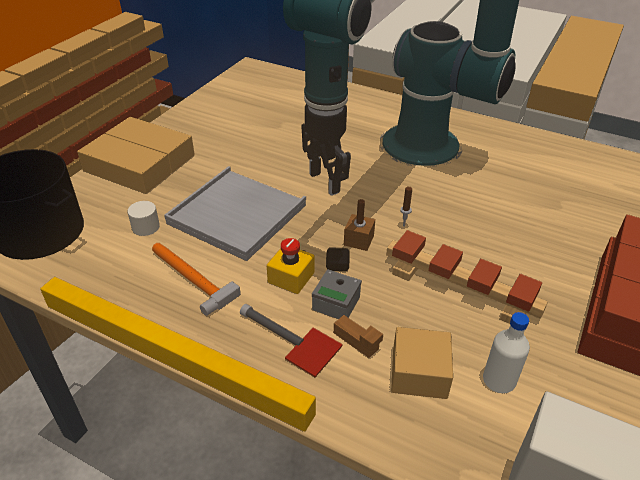

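View pics/t10.png

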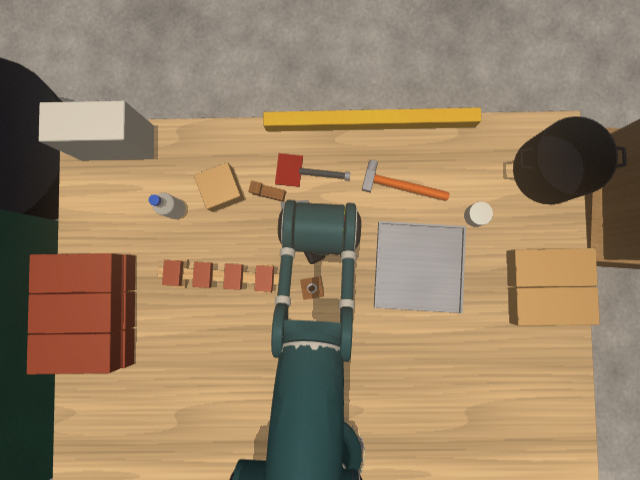

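The stop is up with its top at 99 mm, the four slips lie at (171,273), (201,274), (232,276) and (263,278), the pin hangs in the stand, and the arm is clear. Handing in.

```bash
python3 -c "
from workcell import bot
print(bot.finish_job())"
```

```text
the job is handed in; nothing more can be done
None
```

I did every step in the order asked and handed the job in after about 39 s of the 210 s allowed.

- **Stop pressed:** the mushroom went down to its bottom stop (8.9 N) and stayed latched, with its top at about 93 mm.
- **Slips:** all four lie flat and square across the batten. In the last check their tops were at 69 mm, each within about 1 mm of the batten's centre line and about 2 deg of square. The gaps between them are about 37 mm.
- **Counter:** the pin pressed the zero button to a hard stop at 8.9 N. I could not read the counter's display, so the zero rests on that force and travel.
- **Pin tool:** it hangs back in the stand, with its handle top at 113 mm, the same as at the start.
- **Stop released:** I turned the head 0.92 rad clockwise and let go. It popped up and now reads 99 mm.

The last pictures show nothing else moved, and I saw no slip knocked aside. No check failed. The tool position readings jittered by a few millimetres while the arm was still settling, so I measured again with the arm still before each placing and fit.

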